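# Drift a cam vice into line, bolt it down and nip a wax block

## Task

Mount the cam vice on its bench plate: push the tapered drift well down into one of the bolt holes so that the flange comes into line, drop every bolt from the rack fully home, one to a hole, and put the drift back in a free rack hole. Stand the carving-wax block upright on the vice bed, lengthwise at the middle of the jaws, and once the vice is bolted down swing the cam lever just far enough that the sprung jaw takes up the gap and lightly holds the wax; it cracks if squeezed hard. Leave the other things on the bench where they are.

Things in the scene. Friction and masses are not known exactly. Their poses are not given: they have to be found in the camera images.
- plate: dark steel bench plate 150 x 180 x 30 mm, fixed; origin under its centre, z up. Four 10 mm bolt holes go right through it to the bench top at x = +-48, y = +-60 mm. The vice's flange lies on it and turns a few degrees about the plate's centre, stiffly (about 5 N at a bolt hole), staying where it is put
- vice: light grey-blue cam vice on the plate; origin on the swivel axis at the flange's underside, z up, x along jaw travel to the fixed jaw. Flange 10 mm thick, four 10 mm holes at x = +-48, y = +-60 mm, over the plate's when its x axis is parallel to the plate's; at the start 3.5 to 5 mm out of line. Bed between jaws 22 mm, jaw tops 46 mm above this origin; fixed jaw 74 mm wide, its face at x = +22.5 mm
- jaw: steel moving jaw, 70 mm wide; origin at the foot of its back face. Its black sprung pad has its face 29 mm ahead (vice +x) of this origin. Opening between pad and fixed jaw: 47.5 mm with the lever at 0, less 6 mm for every rad that the lever is turned. Once it meets something the pad gives 1 mm per 8 N, at most 4 mm, then it is solid
- cam (a joint): the vice's cam lever, rad: 0 = fully open, grows as the lever swings clockwise seen from above, up to 2.2; 6 mm of jaw travel per rad; stiff (about 4 N at the knob) and stays where it is left. It starts between 0 and 0.15
- cam_knob (a point): centre of the red upright knob at the lever's end (cylinder 18 mm across, 26 mm tall, this point 13 mm below its top, 97 mm above the bench); the round knob can slip round in a grip, so it may be held or pushed
- cam_hinge (a point): point on the lever's vertical pivot axis, level with cam_knob and 85 mm from it
- plate_hole0 (a point): centre of the bench plate's bolt hole 0, at the plate's top face (30 mm above the bench)
- plate_hole1 (a point): centre of the bench plate's bolt hole 1, at the plate's top face (30 mm above the bench)
- plate_hole2 (a point): centre of the bench plate's bolt hole 2, at the plate's top face (30 mm above the bench)
- plate_hole3 (a point): centre of the bench plate's bolt hole 3, at the plate's top face (30 mm above the bench)
- rack: beech block drilled as a rack, 190 x 46 x 50 mm, fixed; origin under its centre, x along the row of its five 11 mm vertical holes (right through, at x = -72, -36, 0, 36 and 72 mm)
- bolt1: drop-in bolt standing in a rack hole; two to four of the four are there, the rest absent. Steel shank 8 mm across, 34 mm long, bevelled end; above it a collar 18 mm across, 3 mm thick, then a knurled brass head 14 mm across, 22 mm tall. Origin at the shank's tip, z up along the bolt. Fully home, the collar rests on the flange and the tip is 6 mm above the bench
- bolt2: drop-in bolt standing in a rack hole; two to four of the four are there, the rest absent. Steel shank 8 mm across, 34 mm long, bevelled end; above it a collar 18 mm across, 3 mm thick, then a knurled brass head 14 mm across, 22 mm tall. Origin at the shank's tip, z up along the bolt. Fully home, the collar rests on the flange and the tip is 6 mm above the bench
- bolt3: drop-in bolt standing in a rack hole; two to four of the four are there, the rest absent. Steel shank 8 mm across, 34 mm long, bevelled end; above it a collar 18 mm across, 3 mm thick, then a knurled brass head 14 mm across, 22 mm tall. Origin at the shank's tip, z up along the bolt. Fully home, the collar rests on the flange and the tip is 6 mm above the bench
- bolt4: drop-in bolt standing in a rack hole; two to four of the four are there, the rest absent. Steel shank 8 mm across, 34 mm long, bevelled end; above it a collar 18 mm across, 3 mm thick, then a knurled brass head 14 mm across, 22 mm tall. Origin at the shank's tip, z up along the bolt. Fully home, the collar rests on the flange and the tip is 6 mm above the bench
- drift: tapered drift standing in a rack hole; origin at its tip, z up. Steel part 46 mm long: 4 mm across at the tip, widening to 9.2 mm at 25 mm, parallel above; then a blue handle 16 mm across from 46 to 101 mm, its shoulder resting on the rack. To line the holes up its tip must go 35 mm or more below the flange's top face (within 5 mm of the bench top)
- wax_blue: blue carving-wax block standing on the bench, 42 mm thick (x) x 55 mm long (y) x 46 mm high (z); origin under its centre. One of the two wax blocks is there in each run, the other is absent
- wax_green: green carving-wax block standing on the bench, 39 mm thick (x) x 55 mm long (y) x 46 mm high (z); origin under its centre. One of the two wax blocks is there in each run, the other is absent
- dish: round white ceramic melting dish, 90 mm wide, 34 mm high; not part of the job, to be left where it is
- cup: reddish-brown drinking cup, 76 mm wide, 95 mm high; not part of the job, to be left where it is
- mallet: wooden mallet lying down, head 48 mm across, handle about 170 mm; not part of the job, to be left where it is
- charcoal: black charcoal block, 70 x 110 x 30 mm; not part of the job, to be left where it is
- file: flat file with wooden handle, lying, about 230 mm long; not part of the job, to be left where it is
- snips: metal snips with black handles, lying, about 160 mm long; not part of the job, to be left where it is
Things that resemble listed ones, but are neither listed nor needed, are in the scene too. Several things look just like the wax_green: the one meant starts nearest to the robot's base. What is shaped like the rack but blue is not meant.

How it is judged:
On the way, in this order (a step that is already met when the one before it is completed fails the run):
1. the drift stands deep in one pair of holes and has brought the vice into line with its plate (((horizontal distance between drift and plate_hole0 below 0.005 m and z of drift in the frame of plate below 0.008 m) or (horizontal distance between drift and plate_hole1 below 0.005 m and z of drift in the frame of plate below 0.008 m) or (horizontal distance between drift and plate_hole2 below 0.005 m and z of drift in the frame of plate below 0.008 m) or (horizontal distance between drift and plate_hole3 below 0.005 m and z of drift in the frame of plate below 0.008 m)) and angle between the x axis of vice and the x axis of plate, either way round below 0.022 rad), for 0.2 s.
2. every bolt is fully home in a hole (((horizontal distance between bolt1 and plate_hole0 below 0.005 m and z of bolt1 in the frame of plate below 0.009 m) or (horizontal distance between bolt1 and plate_hole1 below 0.005 m and z of bolt1 in the frame of plate below 0.009 m) or (horizontal distance between bolt1 and plate_hole2 below 0.005 m and z of bolt1 in the frame of plate below 0.009 m) or (horizontal distance between bolt1 and plate_hole3 below 0.005 m and z of bolt1 in the frame of plate below 0.009 m)) and ((horizontal distance between bolt2 and plate_hole0 below 0.005 m and z of bolt2 in the frame of plate below 0.009 m) or (horizontal distance between bolt2 and plate_hole1 below 0.005 m and z of bolt2 in the frame of plate below 0.009 m) or (horizontal distance between bolt2 and plate_hole2 below 0.005 m and z of bolt2 in the frame of plate below 0.009 m) or (horizontal distance between bolt2 and plate_hole3 below 0.005 m and z of bolt2 in the frame of plate below 0.009 m)) and ((horizontal distance between bolt3 and plate_hole0 below 0.005 m and z of bolt3 in the frame of plate below 0.009 m) or (horizontal distance between bolt3 and plate_hole1 below 0.005 m and z of bolt3 in the frame of plate below 0.009 m) or (horizontal distance between bolt3 and plate_hole2 below 0.005 m and z of bolt3 in the frame of plate below 0.009 m) or (horizontal distance between bolt3 and plate_hole3 below 0.005 m and z of bolt3 in the frame of plate below 0.009 m)) and ((horizontal distance between bolt4 and plate_hole0 below 0.005 m and z of bolt4 in the frame of plate below 0.009 m) or (horizontal distance between bolt4 and plate_hole1 below 0.005 m and z of bolt4 in the frame of plate below 0.009 m) or (horizontal distance between bolt4 and plate_hole2 below 0.005 m and z of bolt4 in the frame of plate below 0.009 m) or (horizontal distance between bolt4 and plate_hole3 below 0.005 m and z of bolt4 in the frame of plate below 0.009 m))), for 0.2 s.
3. after that, the wax block is lightly held in the jaws (contact force between jaw and wax_blue between 3 and 24 N and z of wax_blue in the frame of vice between 0.019 and 0.026 m and y of wax_blue in the frame of vice between -0.012 and 0.012 m and angle between each of wax_blue, wax_green's own z axis and vertical below 0.08 rad and linear speed of each of wax_blue, wax_green below 0.02 m/s and contact force between jaw and wax_green between 3 and 24 N and z of wax_green in the frame of vice between 0.019 and 0.026 m and y of wax_green in the frame of vice between -0.012 and 0.012 m), for 0.2 s.
At the end, for the whole second after the job is handed in: Each bolt home in a hole, collar within 3 mm of the flange; drift standing in the rack, shoulder within 8 mm of it; wax upright (0.08 rad) on the bed, within 12 mm of the jaws' middle, at rest, held by the moving jaw with 3 to 24 N (all of step 2 and all of step 3 and z of drift in the frame of rack below 0.012 m and x of drift in the frame of rack between -0.085 and 0.085 m and y of drift in the frame of rack between -0.012 and 0.012 m and angle between drift's own z axis and vertical below 0.15 rad); the robot touches nothing.
It fails at once if the wax block is crushed (more than 45 N from the moving jaw) (contact force between jaw and wax_blue above 45 N or contact force between jaw and wax_green above 45 N).
It fails at once if one of the other things on the bench is shifted by more than 30 mm (distance of any of dish, cup, mallet, charcoal, file, snips from where it was at the start of the episode above 0.03 m).
Of bolt1, bolt2, bolt3, bolt4 only 2 to 4 are there at a start; the rules pass over those that are not, and their reading is None.
Of wax_blue, wax_green only 1 to 1 are there at a start; the rules pass over those that are not, and their reading is None.
At some moment in a run one of wax_blue, wax_green may be knocked a few centimetres aside while the robot is not near it.
It also fails if it takes over 210 s, if anything falls off the work surface, if the arm or the gripper's body presses on something with over 40 N, if the wrist force passes 120 N, or if a joint passes its speed limit or range.

## Robot

A 7-joint arm with a two-finger parallel gripper is mounted at the origin on the work surface. World frame = base frame: x ahead of the robot, y to its left, z up, the work surface at z = 0. Lengths are in m, angles in rad, forces in N, time in s.
With the tool pointing down it reaches from about 0.4 to 0.875 m from the base axis. Payload 19.3 kg.
Tool frame: the origin (TCP) lies midway between the tips of the shut fingers; the grasp point (between the pads) lies 19 mm behind it; z points along the fingers, y is the line along which they close (so a half turn about z gives the same grasp; the last joint's range is limited). The gripper opens to 85 mm and grips with 20 to 120 N. Pads are 22 mm wide; open, the fingers measure 114 mm over their backs; the gripper's body (76 mm by 85 mm) begins 54 mm behind the grasp point. The pads swing forward as they close: fully open they stand 13 mm farther back than shut.
Start: joints at [1.274, 0.521, -0.036, 1.599, 0.021, 1.021, -0.113], TCP at [0.141, -0.609, 0.231] pointing down, gripper open.
Joint ranges: [-2.91, 2.91], [-0.3, 2.13], [-1.5, 1.42], [0.17, 2.43], [-1.26, 4.41], [0.16, 1.93], [-2.52, 2.52]. Speed limits (rad/s): [1.89, 1.89, 2.39, 2.39, 3.01, 3.01, 3.01].

## Interface

Orientations are given as [roll, pitch, yaw] about the fixed x, y, z axes, in that order (R = Rz(yaw) Ry(pitch) Rx(roll)).
In Python, from workcell import * gives the robot as it stands. The module is installed in compiled form; this text tells all that it offers.
- The arm moves only by the tool play_rows, never from a script. Its argument "deltas" is a list of rows, each a list of 7 numbers: the shift along the tool's x, y, z in units of 500 mm (1.0 is 500 mm), then the turn, a rotation vector about the tool's x, y, z in units of 120 degrees (1.0 is 120 degrees), then the closure, from 0 (fully open) to 1 (shut). A call has 1 to 10 rows; each row is the pose to reach, as a shift and turn from the pose commanded when the call began, along the tool's axes at that moment; what a row does not reach only later rows make up. A row lasts 1/10 s, in which the tool goes at most 50 mm and 8.59 degrees, less where a joint would pass 70% of its speed; a pose out of reach is approached as far as the arm can. A call with a number of a shift or a turn outside -1 to 1 is refused whole. A call with a gripper value outside its range is refused whole. The fingers move at their own pace and stop on an object; "newtons" is the grip in N (left out, the last holds). Time passes only in rows, so rows that repeat a pose let the fingers close. It gives the time, the measured TCP pose, the force, the opening and the grip force at its end, in the units of the state.
- observe(): the state, without advancing time (a new reading comes with each control period).
- grab_frame(name): name is "scene" or "top" or "wrist"; returns the picture (384x512x3 uint8, red, green, blue); there is no depth.
- get_calibration(name): a dict with "fovy" (degrees; the focal length in pixels is half the picture's height over the tangent of half this angle, whatever the lens; pixels are square), "cx", "cy" (the principal point, pixels), "xyz" and "rotation" of the camera in the world. Camera axes: x right, y down, z forward; pixel columns grow to the right and rows downward; lengths in m; the calibration is good to about 2 mm. A picture is of the moment at which its call begins: read the wrist's pose just before it. get_calibration takes no time and is no camera call; for the wrist camera it gives the pose at the moment of the call.
- job_done(): hands the job in; it is judged then, once.
The state is a dict: "clock": time; "qpos": joint angles; "qd": joint speeds; "joint_efforts": joint torques, N m; "position": TCP position; "tool_rot": TCP orientation; "force": force on the tool from outside, world axes, zero at the start; "moment": the same for the moment, N m; "grip_width": finger opening in m; "finger_force": force on a finger pad.
Only numpy, scipy, OpenCV 4.12 (cv2) and the standard library are available. Lean on these libraries where they do the work, as an engineer would, in place of code of your own. Each camera call takes 0.05 s, during which the arm holds its last target. There are 200 camera calls.

## Working session

There is one attempt and no reset: what is moved stays moved. The work goes in short steps, Python scripts to look and compute and a tool call to move; the robot and the scene stay as the last step left them, time stands still between calls to the robot, and variables do not carry over. Pictures are saved under pics/ and viewed, at most 14 in all, crops included, and the job is handed in when it is done.

Besides the shell and the picture viewer there is one more tool, called as name([rows], argument=value, ...), one row to a line, values as JSON. play_rows: Moves the arm, as the interface text tells. Its arguments: {"type":"object","properties":{"deltas":{"type":"array"},"newtons":{"type":"number"}},"required":["deltas"]}

```bash
mkdir -p pics; cat > h.py <<'E'
from workcell import *
import numpy as np, cv2
from scipy.spatial.transform import Rotation as R
def K(c):
    f=192/np.tan(np.radians(c["fovy"])/2); return f,c["cx"],c["cy"]
def Rm(c):
    r=np.array(c["rotation"],float)
    return r if r.shape==(3,3) else (R.from_euler('xyz',r).as_matrix() if r.size==3 else R.from_quat(r).as_matrix())
def ray(c,u,v,z):
    f,cx,cy=K(c); d=Rm(c)@np.array([(u-cx)/f,(v-cy)/f,1]); p=np.array(c["xyz"])
    return p+d*(z-p[2])/d[2]
def proj(c,P):
    f,cx,cy=K(c); q=Rm(c).T@(np.array(P)-np.array(c["xyz"])); return q[0]/q[2]*f+cx,q[1]/q[2]*f+cy
def save(n,im,s=1.0):
    cv2.imwrite("pics/"+n+".png",cv2.resize(im[...,::-1],None,fx=s,fy=s,interpolation=cv2.INTER_CUBIC))
def move(target,yaw=None):
    "row numbers (tool axes) from the measured pose to a world target"
    s=observe(); M=R.from_euler('xyz',s["tool_rot"])
    d=M.inv().apply(np.array(target)-s["position"])/0.5
    return np.round(d,4)
E
python3 - <<'E'
from h import *
for n in("scene","top","wrist"):
    c=get_calibration(n);print(n,c)
    np.save(n+"0.npy",im:=grab_frame(n)) ; save(n+"0",im,1.5)
print(observe())
E
```

```text
scene {'fovy': 50.06373169336244, 'cx': 253.84074347309453, 'cy': 193.74466956986979, 'xyz': array([1.08710827, 0.70190156, 0.89189889]), 'rotation': array([-2.36962338, -0.01376209,  2.45820129])}
top {'fovy': 52.26116681623881, 'cx': 255.05766835841254, 'cy': 191.02488815084402, 'xyz': array([0.49047995, 0.11419587, 1.18927263]), 'rotation': array([-3.07998068, -0.00508387, -1.5817906 ])}
wrist {'fovy': 60.993551568810126, 'cx': 250.88688847260914, 'cy': 198.1727839244971, 'xyz': array([ 0.21873785, -0.59129732,  0.3724973 ]), 'rotation': array([ 2.82208554e+00,  1.54956356e-03, -1.34339249e+00])}
{'clock': 0.15, 'qpos': array([ 1.27381848,  0.52187808, -0.03630679,  1.59989294,  0.02118201,
        1.0211177 , -0.11280456]), 'qd': array([ 1.14618929e-03, -2.31274379e-03, -8.96231466e-04, -5.74858000e-04,
       -1.09156577e-03,  1.05566147e-03,  5.40239450e-05]), 'joint_efforts': array([ 2.69439071e-03, -9.27384067e+01,  1.98059946e+00, -3.70051038e+01,
        1.78362813e-02,  6.29801230e-03, -9.95945811e-05]), 'position': array([ 0.14042573, -0.60874135,  0.23085188]), 'tool_rot': array([-3.14068269e+00,  5.78032843e-05,  2.26733984e-01]), 'force': array([-0.2672058 ,  0.10002026, -0.55082909]), 'moment': array([-0.00117916, -0.01006762, -0.01105967]), 'finger_force': 0.0, 'grip_width': 0.08559023517558473}
```

View pics/top0.png

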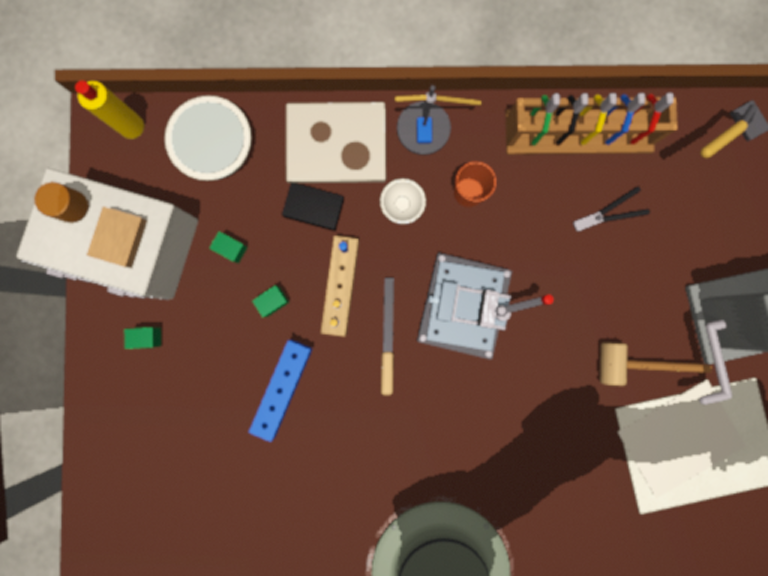

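View pics/scene0.png

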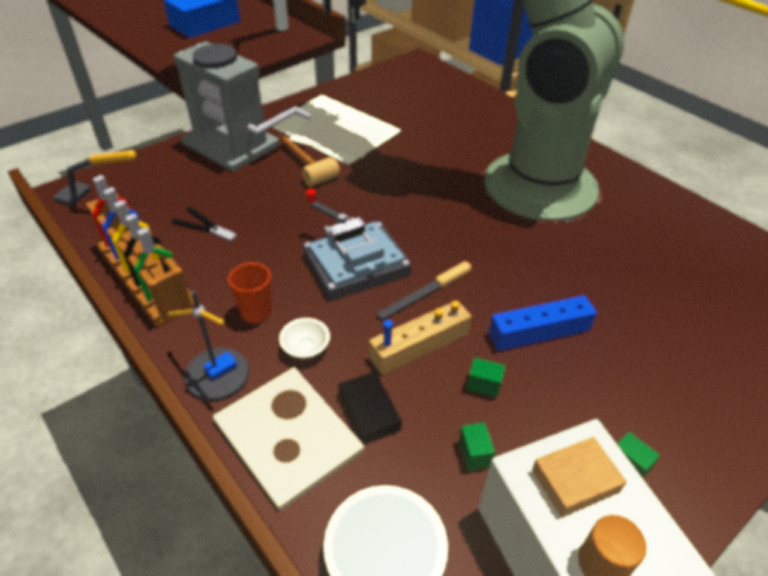

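Top view (1.5x): beech rack (340,285) with the drift (343,245) and two bolts (336,303), (334,320); vice (465,305), knob (549,300). There are three green blocks: (228,247), (270,300) and (142,337). I need to work out which is nearest the base.

```bash
python3 - <<'E'
from h import *
im=np.load("top0.npy"); c=get_calibration("top"); hsv=cv2.cvtColor(im,cv2.COLOR_RGB2HSV)
m=cv2.inRange(hsv,(50,120,40),(80,255,255))
n,l,s,ce=cv2.connectedComponentsWithStats(m)
for i in range(1,n):
    if s[i,4]>80:
        p=ray(c,*ce[i],.044); r=cv2.minAreaRect(np.argwhere(l==i)[:,::-1].astype(np.float32)); print("green",ce[i],s[i,4],p.round(3),np.hypot(*p[:2]).round(3),r)
for nm,u,v,z in [("drift",343,245,.106),("b1",336,303,.075),("b2",334,320,.075),("knob",549,300,.11),("flA",441,259,.04),("flB",509,273,.04),("flC",490,356,.04),("flD",421,340,.04),("rA",333,237,.05),("rB",358,239,.05),("rC",345,335,.05),("rD",321,332,.05),("cup",475,182,.09),("dish",403,201,.03),("file",388,337,.01),("hinge",504,310,.09)]:
    print(nm,ray(c,u/1.5,v/1.5,z).round(3))
save("g1",im[120:280,130:330],4) if 0 else save("g1",im[140:250,70:230],4.5)
E
```

```text
green [151.62365591 164.35842294] 279 [0.643 0.411 0.044] 0.763 ((151.7452850341797, 164.35848999023438), (21.271160125732422, 13.306614875793457), 29.05460548400879)
green [179.92057762 200.33574007] 277 [0.536 0.328 0.044] 0.628 ((179.8461456298828, 200.2692108154297), (14.144856452941895, 19.969207763671875), 56.3099365234375)
green [ 94.36977492 224.69131833] 311 [0.468 0.576 0.044] 0.742 ((94.5, 224.5), (13.0, 23.0), 90.0)
drift [0.635 0.181 0.106]
b1 [0.529 0.197 0.075]
b2 [0.497 0.2   0.075]
knob [ 0.529 -0.198  0.11 ]
flA [ 0.614 -0.008  0.04 ]
flB [ 0.585 -0.141  0.04 ]
flC [ 0.423 -0.1    0.04 ]
flD [0.456 0.034 0.04 ]
rA [0.659 0.203 0.05 ]
rB [0.654 0.155 0.05 ]
rC [0.468 0.181 0.05 ]
rD [0.474 0.228 0.05 ]
cup [ 0.755 -0.07   0.09 ]
dish [0.733 0.065 0.03 ]
file [0.462 0.098 0.01 ]
hinge [ 0.512 -0.119  0.09 ]
```

View pics/g1.png

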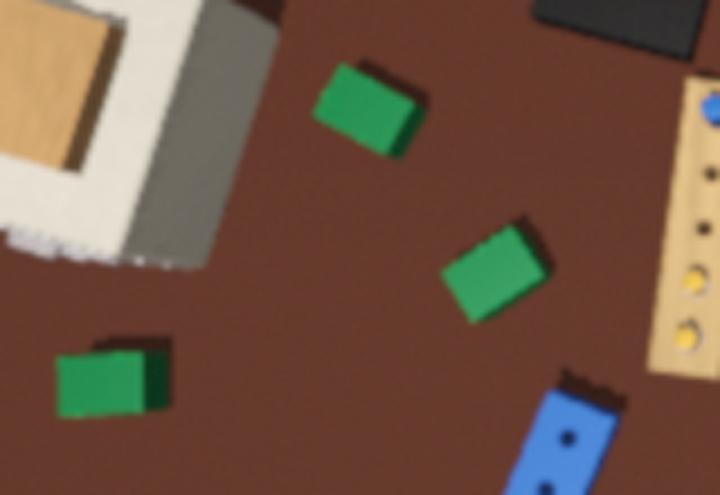

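The nearest is the block at top-view pixel (180,200), world (0.536, 0.328), 0.63 m from the base. The other two are at 0.74 and 0.76 m, so this one is meant. The crop shows it at (495,272). Only two bolts are in the rack. Next I move over the vice.

```bash
python3 - <<'E'
from h import *
print(move([.52,-.05,.30]))
E
```

```text
[ 0.9909 -0.9184 -0.1375]
```

play_rows([
  [0.99,-0.918,-0.137,0,0,0.209,0],
  [0.99,-0.918,-0.137,0,0,0.209,0],
  [0.99,-0.918,-0.137,0,0,0.209,0],
  [0.99,-0.918,-0.137,0,0,0.209,0],
  [0.99,-0.918,-0.137,0,0,0.209,0],
  [0.99,-0.918,-0.137,0,0,0.209,0],
  [0.99,-0.918,-0.137,0,0,0.209,0],
  [0.99,-0.918,-0.137,0,0,0.209,0],
  [0.99,-0.918,-0.137,0,0,0.209,0],
  [0.99,-0.918,-0.137,0,0,0.209,0],
])

```text
clock: 1.15
position: [0.4201, -0.1963, 0.282]
tool_rot: [3.141, -0.0, -0.211]
force: [-0.1, -1.3, -0.6]
grip_width: 0.0856
finger_force: 0.0
```

```bash
python3 - <<'E'
from h import *
s=observe();print(s["position"],s["tool_rot"],s["qpos"]);print(move([.52,-.05,.30]))
E
```

```text
[ 0.42008419 -0.19629127  0.2820451 ] [ 3.14142679e+00 -2.73520707e-04 -2.11009786e-01] [ 0.4454293   0.20787188 -0.15992812  1.9371177   0.03925698  0.99924639
 -1.51415248]
[ 0.1341 -0.3279 -0.0359]
```

play_rows([
  [0.134,-0.328,-0.036,0,0,0,0],
  [0.134,-0.328,-0.036,0,0,0,0],
  [0.134,-0.328,-0.036,0,0,0,0],
  [0.134,-0.328,-0.036,0,0,0,0],
  [0.134,-0.328,-0.036,0,0,0,0],
  [0.134,-0.328,-0.036,0,0,0,0],
  [0.134,-0.328,-0.036,0,0,0,0],
])

```text
clock: 1.85
position: [0.5187, -0.0528, 0.2995]
tool_rot: [3.141, 0.0, -0.212]
force: [0.4, 0.9, 0.1]
grip_width: 0.0858
finger_force: 0.0
```

```bash
python3 - <<'E'
from h import *
c=get_calibration("wrist"); im=grab_frame("wrist"); s=observe(); np.save("w1.npy",im); np.save("w1c.npy",c,allow_pickle=True); save("w1",im,1.5)
print(s["position"],s["tool_rot"],s["qpos"],c["xyz"],c["rotation"])
E
```

```text
[ 0.51873619 -0.05292088  0.29961795] [ 3.14115720e+00  2.79469882e-04 -2.12493132e-01] [ 0.18556849  0.29360043 -0.24972282  1.77500093  0.08142954  1.08336623
 -1.87540151] [ 0.59733669 -0.07022335  0.44118098] [ 2.82154677e+00 -3.74299533e-04 -1.78233827e+00]
```

View pics/w1.png

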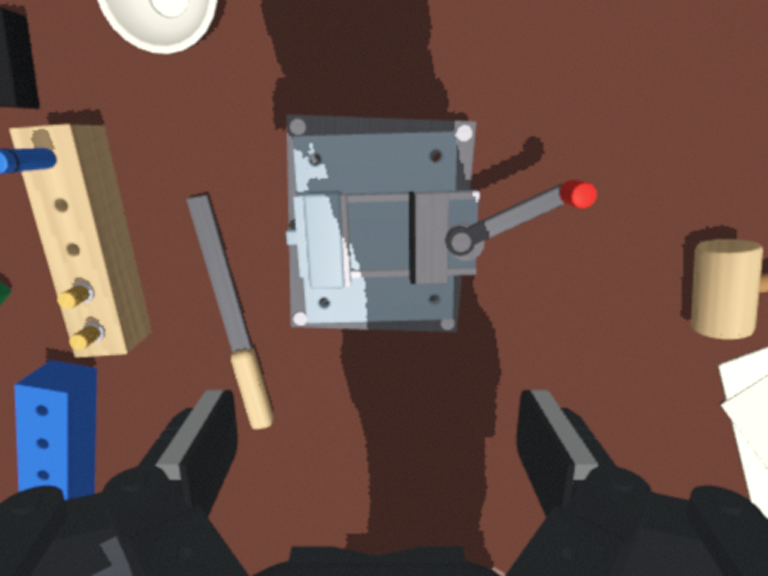

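The wrist view (1.5x) shows the plate with four corner screws (297,127), (464,133), (448,323), (300,319). The flange holes are at (316,159), (435,155), (434,299), (324,302), the hinge at (461,241), the knob at (579,194), rack holes at (61,205), (73,249), bolts at (68,299), (79,341), and the drift at (40,140).

```bash
cat >> h.py <<'E'
def fit(model,pts):
    "2D rigid fit model->pts: centre, angle, residuals"
    a=np.array(model,float);b=np.array(pts)[:,:2];am,bm=a.mean(0),b.mean(0);A,B=a-am,b-bm
    th=np.arctan2((A[:,0]*B[:,1]-A[:,1]*B[:,0]).sum(),(A*B).sum())
    r=np.array([[np.cos(th),-np.sin(th)],[np.sin(th),np.cos(th)]])
    return bm-r@am,th,np.linalg.norm(A@r.T-B,axis=1)
def darkc(im,u,v,r=7,bright=False):
    g=cv2.cvtColor(im,cv2.COLOR_RGB2GRAY).astype(float);u0,v0=int(round(u)),int(round(v))
    w=g[v0-r:v0+r+1,u0-r:u0+r+1]; w=w if bright else -w
    w=np.clip(w-(w.max()*.5+np.median(w)*.5),0,None);y,x=np.mgrid[v0-r:v0+r+1,u0-r:u0+r+1]
    return (w*x).sum()/w.sum(),(w*y).sum()/w.sum()
HM=[(48,60),(-48,60),(-48,-60),(48,-60)]
E
python3 - <<'E'
from h import *
im=np.load("w1.npy");c=np.load("w1c.npy",allow_pickle=True).item()
px=[(316,159),(435,155),(434,299),(324,302)]
hs=[]
for u,v in px:
    q=darkc(im,u/1.5,v/1.5,5);p=ray(c,*q,.04);hs.append(p);print(np.array(q)*1.5,p.round(4))
m=np.array(HM)/1000
# vice x -> +y world(left in image), vice y -> ?
print("vice(top z.04)",fit(m,hs))   # y = 90deg ccw of x
m2=np.array([(75,90),(-75,90),(-75,-90),(75,-90)])/1000
pc=[ray(c,u/1.5,v/1.5,.03) for u,v in [(288,115),(475,122),(457,331),(291,327)]]
for p in pc: print(p.round(4))
print("plate",fit(m2[[0,1,2,3]],pc))
for n,u,v,z in [("s",297,127,.032),("s",464,133,.032),("s",448,323,.032),("s",300,319,.032),("knob",579,188,.110),("hinge",461,241,.097)]: print(n,ray(c,u/1.5,v/1.5,z).round(4))
rh=[ray(c,*darkc(im,u/1.5,v/1.5,5),.05) for u,v in [(61,205),(73,249)]]
print("rack",rh)
for n,u,v,z in [("b",68,299,.075),("b",79,341,.075)]: print(n,ray(c,u/1.5,v/1.5,z).round(4))
save("w1v",im[70:230,180:400],3.6)
E
```

```text
[317.46309963 157.32287823] [ 0.5908 -0.0215  0.04  ]
[435.62727273 155.99829545] [ 0.5722 -0.1128  0.04  ]
[432.87155172 297.73706897] [ 0.4566 -0.0902  0.04  ]
[323.39153226 301.86895161] [0.4728 0.0033 0.04  ]
vice(top z.04) (array([ 0.5231321 , -0.05528371]), np.float64(-1.795163370929842), array([0.09605982, 0.09317916, 0.09684355, 0.0939518 ]))
[ 0.6267 -0.0055  0.03  ]
[ 0.5906 -0.1488  0.03  ]
[ 0.4172 -0.1065  0.03  ]
[0.4526 0.0396 0.03  ]
plate (array([ 0.52176194, -0.05529907]), np.float64(-1.8269096158662863), array([0.14980207, 0.14805983, 0.15103281, 0.14928683]))
s [ 0.6165 -0.0104  0.032 ]
s [ 0.5843 -0.1387  0.032 ]
s [ 0.4274 -0.0997  0.032 ]
s [0.459  0.0292 0.032 ]
knob [ 0.5365 -0.195   0.11  ]
hinge [ 0.5145 -0.1144  0.097 ]
rack [array([0.59878003, 0.18497016, 0.05      ]), array([0.56364186, 0.190184  , 0.05      ])]
b [0.5284 0.1935 0.075 ]
b [0.4928 0.1993 0.075 ]
```

View pics/w1v.png

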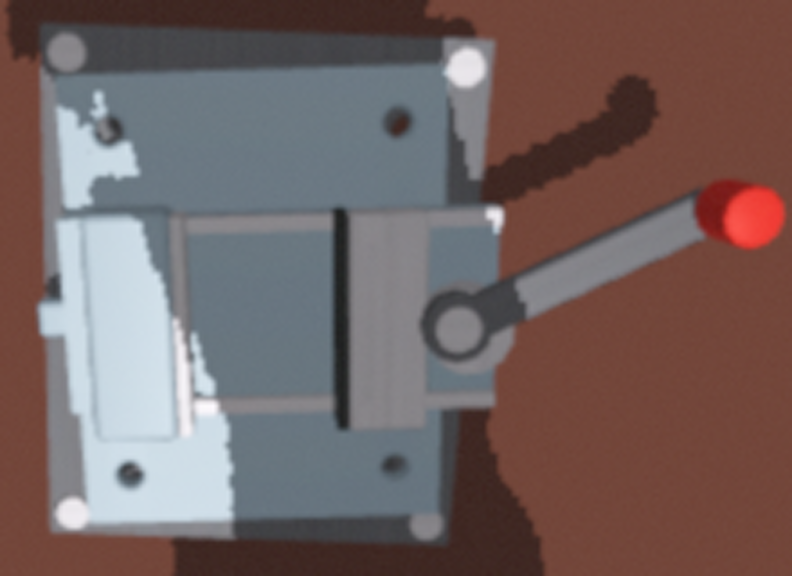

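```bash
python3 - <<'E'
from h import *
h=np.array([(.5908,-.0215),(.5722,-.1128),(.4566,-.0902),(.4728,.0033)])
m=np.array([(48,-60),(-48,-60),(-48,60),(48,60)])/1000
print("vice",fit(m,h))
P=np.array([(.6267,-.0055),(.5906,-.1488),(.4172,-.1065),(.4526,.0396)]);print("plate",fit(m/[.048,.06]*[.075,.09]*1 ,P))
S=np.array([(.6165,-.0104),(.5843,-.1387),(.4274,-.0997),(.459,.0292)]);a=S.mean(0);d=(S[0]-S[1]+S[3]-S[2]);print("screws",a,np.arctan2(d[1],d[0]), np.arctan2(*( (S[2]-S[1]+S[3]-S[0])[::-1]))-np.pi/2)
c,t,_=fit(m/[.048,.06]*[.075,.09],P)
for th in(t,):
    r=np.array([[np.cos(th),-np.sin(th)],[np.sin(th),np.cos(th)]]);print("plate holes",(m@r.T+a).round(4))
E
```

```text
vice (array([ 0.5231, -0.0553]), np.float64(1.376043968150039), array([0.00174162, 0.00129491, 0.00175395, 0.00073083]))
plate (array([ 0.521775, -0.0553  ]), np.float64(1.326110803520661), array([0.0012925 , 0.00111707, 0.00094322, 0.00033229]))
screws [ 0.5218 -0.0549] 1.3276481576879793 1.3258176636680328
plate holes [[ 0.5916 -0.0229]
 [ 0.5684 -0.116 ]
 [ 0.452  -0.0869]
 [ 0.4752  0.0062]]
```

```bash
python3 - <<'E'
from h import *
c=get_calibration("wrist");s=observe();t=s["position"]
for dz in(0,-.03,-.06,-.1):print(dz,proj(c,t+[0,0,dz]))
for z in(0.05,.1,.16):print(ray(c,c["cx"],c["cy"],t[2]-z)-t)
a=s["tool_rot"][2];print(proj(c,t+[.02*np.cos(a),.02*np.sin(a),-.06]))
# target TCP for viewing point P(at height zp) at image px with camera yaw kept: print offsets for TCP 0.10 above/0.14
for dz in(.08,.12,.16):
  for v in(250,330): 
    p=ray(c,c["cx"],v,t[2]-dz)-t; print(dz,v,p.round(4))
E
```

```text
0 (np.float64(249.73219285789932), np.float64(263.1683533056147))
-0.03 (np.float64(249.89069322245908), np.float64(237.0057025648745))
-0.06 (np.float64(250.0075451121261), np.float64(217.71770164294847))
-0.1 (np.float64(250.12270453906677), np.float64(198.70906481791195))
[ 0.01649976 -0.00414399 -0.05      ]
[ 0.00030594 -0.0006766  -0.1       ]
[-0.01912665  0.00348427 -0.16      ]
(np.float64(250.00051310298406), np.float64(188.89526151899554))
0.08 250 [-0.0336  0.0066 -0.08  ]
0.08 330 [-0.1055  0.0221 -0.08  ]
0.12 250 [-0.0538  0.011  -0.12  ]
0.12 330 [-0.1387  0.0292 -0.12  ]
0.16 250 [-0.0741  0.0153 -0.16  ]
0.16 330 [-0.1719  0.0364 -0.16  ]
```

```bash
python3 - <<'E'
from h import *
print(move([.628,.182,.17]))
E
```

```text
[ 0.1146 -0.5055  0.259 ]
```

play_rows([
  [0.04,-0.1,0,0,0,0,0],
  [0.06,-0.2,0,0,0,0,0],
  [0.08,-0.3,0.05,0,0,0,0],
  [0.1,-0.4,0.12,0,0,0,0],
  [0.115,-0.46,0.2,0,0,0,0],
  [0.115,-0.506,0.259,0,0,0,0],
  [0.115,-0.506,0.259,0,0,0,0],
  [0.115,-0.506,0.259,0,0,0,0],
])

```text
clock: 2.7
position: [0.6278, 0.1835, 0.1686]
tool_rot: [3.14, 0.002, -0.21]
force: [0.1, -0.5, 0.5]
grip_width: 0.0852
finger_force: 0.0
```

```bash
python3 - <<'E'
from h import *
c=get_calibration("wrist"); im=grab_frame("wrist"); s=observe(); np.save("w2.npy",im); np.save("w2c.npy",c,allow_pickle=True); save("w2",im,1.2)
print(s["position"],s["tool_rot"],s["qpos"])
hsv=cv2.cvtColor(im,cv2.COLOR_RGB2HSV);m=cv2.inRange(hsv,(100,150,50),(125,255,255))
n,l,st,ce=cv2.connectedComponentsWithStats(m)
print([(st[i],ce[i]) for i in range(1,n) if st[i,4]>60])
print("exp drift top",proj(c,[.634,.1798,.105]),proj(c,[.634,.1798,.05]))
E
```

```text
[0.62846306 0.1824038  0.17022012] [ 3.14082809e+00  3.51486792e-04 -2.11688798e-01] [-0.19672488  0.64324165 -0.27431548  1.56213582  0.19952276  0.96456146
 -2.31551944]
[(array([241, 175,  21,  39, 595], dtype=int32), array([251.24201681, 194.37478992])), (array([ 180,  333,   48,   45, 1303], dtype=int32), array([203.50268611, 352.30007675]))]
exp drift top (np.float64(253.3500858827964), np.float64(205.94682263845354)) (np.float64(252.79549911423138), np.float64(183.43304152428087))
```

View pics/w2.png

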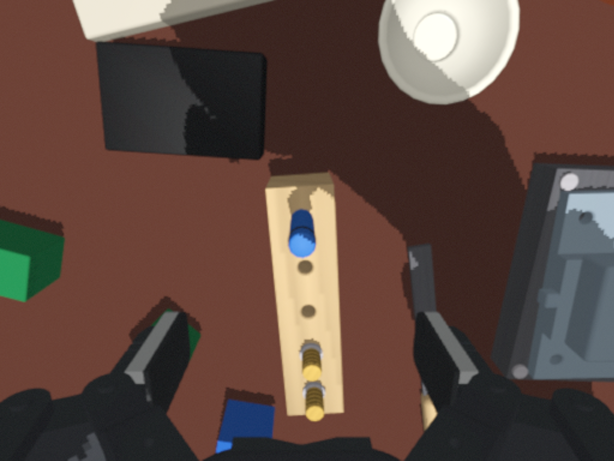

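```bash
python3 - <<'E'
from h import *
im=np.load("w2.npy");c=np.load("w2c.npy",allow_pickle=True).item()
print("drift top",ray(c,302/1.2,244/1.2,.105))
for u,v in[(305,267),(308,311)]:
    q=darkc(im,u/1.2,v/1.2,6);print("hole",q,ray(c,*q,.05))
hsv=cv2.cvtColor(im,cv2.COLOR_RGB2HSV);m=cv2.inRange(hsv,(18,150,90),(32,255,255))
n,l,st,ce=cv2.connectedComponentsWithStats(m)
for i in range(1,n):
    if st[i,4]>40: print("brass",st[i],ce[i])
print(ray(c,312/1.2,374/1.2,.075),ray(c,315/1.2,413/1.2,.075))
P=[.6335,.179,.07];s=observe();print(move([.6335,.179,.066]))
E
```

```text
drift top [0.63604597 0.18051655 0.105     ]
hole (np.float64(254.2495126705653), np.float64(221.41520467836258)) [0.60048684 0.18558706 0.05      ]
hole (np.float64(256.7147165259349), np.float64(258.4686369119421)) [0.56492057 0.19077723 0.05      ]
brass [253 292  13  14 146] [258.89726027 298.31506849]
brass [256 324  13  16 159] [261.47798742 331.3836478 ]
[0.5276137 0.196074  0.075    ] [0.49319456 0.20080099 0.075     ]
[0.0114 0.0044 0.2084]
```

play_rows([
  [0.0155,0.001,0,0,0,0,0.3],
  [0.0155,0.001,0.07,0,0,0,0.4],
  [0.0155,0.001,0.14,0,0,0,0.4],
  [0.0155,0.001,0.208,0,0,0,0.4],
  [0.0155,0.001,0.208,0,0,0,0.4],
  [0.0155,0.001,0.208,0,0,0,0.4],
])

```text
clock: 3.35
position: [0.637, 0.1805, 0.0679]
tool_rot: [-3.141, -0.001, -0.212]
force: [0.6, 0.2, 1.7]
grip_width: 0.0513
finger_force: 0.0
```

play_rows([
  [0,0,0,0,0,0,0.9],
  [0,0,0,0,0,0,1],
  [0,0,0,0,0,0,1],
  [0,0,0,0,0,0,1],
  [0,0,0,0,0,0,1],
  [0,0,0,0,0,0,1],
], newtons=60)

```text
clock: 3.95
position: [0.6369, 0.1814, 0.068]
tool_rot: [-3.141, -0.002, -0.211]
force: [-1.8, -2.6, 11.9]
grip_width: 0.0145
finger_force: 58.2
```

play_rows([
  [0,0,-0.04,0,0,0,1],
  [0,0,-0.1,0,0,0,1],
  [0,0,-0.18,0,0,0,1],
  [0,0,-0.18,0,0,0,1],
  [0,0,-0.18,0,0,0,1],
])

```text
clock: 4.45
position: [0.6365, 0.1814, 0.1577]
tool_rot: [-3.141, -0.002, -0.211]
force: [-0.6, -0.6, -1.7]
grip_width: 0.0147
finger_force: 58.5
```

```bash
python3 - <<'E'
from h import *
c=get_calibration("wrist"); im=grab_frame("wrist"); s=observe(); np.save("w3.npy",im); np.save("w3c.npy",c,allow_pickle=True); save("w3",im[140:340,130:380],3)
print(s["position"],s["tool_rot"],s["grip_width"],s["qpos"])
t=s["position"];a=R.from_euler('xyz',s["tool_rot"])
print("tip exp",proj(c,t+a.apply([0,0,.062])))
E
```

```text
[0.63589978 0.18129528 0.15646987] [-3.14148943e+00 -5.17622971e-04 -2.10925465e-01] 0.014266522247741359 [-0.19434199  0.66834043 -0.27165008  1.55374235  0.20653632  0.94732656
 -2.31293254]
tip exp (np.float64(250.56757535114818), np.float64(216.78483970964825))
```

View pics/w3.png

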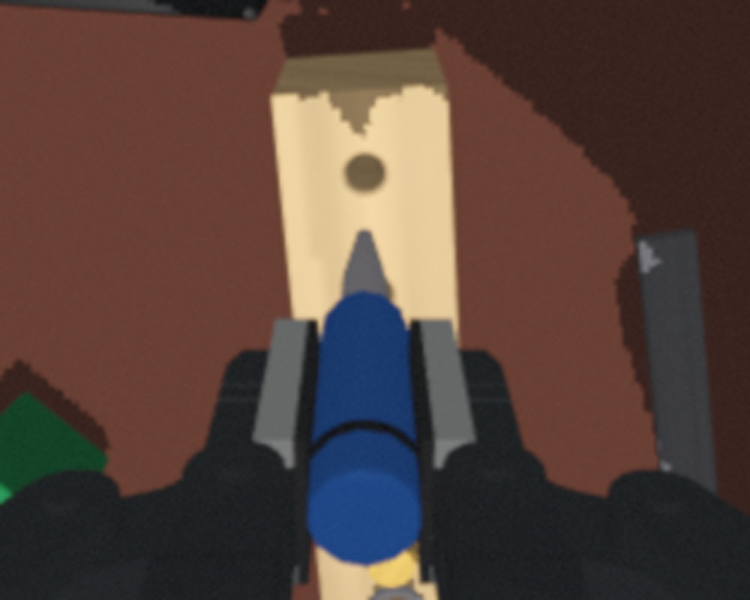

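The drift is held. Its tip is at crop (364,230), i.e. (251,217), within 0.5 mm of the expected position. The vacated rack hole is at (252,198). Next I go over the far-left plate hole.

play_rows([
  [0,0.08,0,0,0,0,1],
  [-0.003,0.16,0,0,0,0,1],
  [-0.003,0.25,0,0,0,0,1],
  [-0.003,0.34,0,0,0,0,1],
  [-0.003,0.415,0,0,0,0,1],
  [-0.003,0.415,0,0,0,0,1],
  [-0.003,0.415,0,0,0,0,1],
  [-0.003,0.415,0,0,0,0,1],
])

```text
clock: 5.3
position: [0.591, -0.02, 0.1557]
tool_rot: [-3.141, 0.001, -0.21]
force: [0.2, 0.5, -0.9]
grip_width: 0.0144
finger_force: 58.7
```

```bash
python3 - <<'E'
from h import *
c=get_calibration("wrist"); im=grab_frame("wrist"); s=observe(); np.save("w4.npy",im); np.save("w4c.npy",c,allow_pickle=True); save("w4",im[90:290,130:380],3)
print(s["position"],s["tool_rot"],s["grip_width"])
print("tip exp",proj(c,s["position"]-[0,0,.064]))
print(proj(c,[.5916,-.0229,.04]))
E
```

```text
[ 0.59102547 -0.01977255  0.15579257] [-3.14109033e+00  6.36016287e-04 -2.09229674e-01] 0.014513925748587547
tip exp (np.float64(249.7550299303981), np.float64(215.43632917827946))
(np.float64(253.5597124308841), np.float64(191.1634300387197))
```

View pics/w4.png

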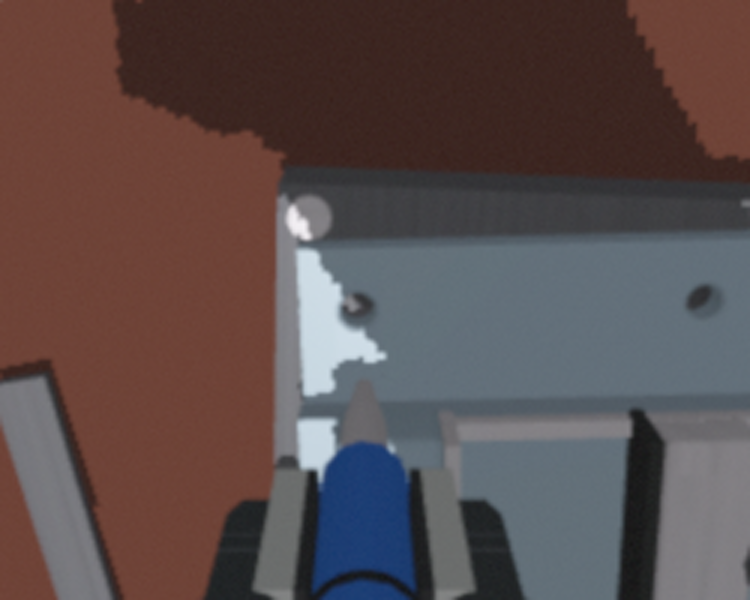

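```bash
python3 - <<'E'
from h import *
c=np.load("w4c.npy",allow_pickle=True).item();s=observe()
f=ray(c,130+357.5/3,90+306/3,.04);f2=ray(c,130+704/3,90+299/3,.04)
tip=ray(c,130+364/3,90+380/3,s["position"][2]-.0635)
print("flange holes",f,f2,np.linalg.norm(f-f2),"angle",np.arctan2(*(f-f2)[1::-1]))
scr=ray(c,130+309/3,90+216/3,.032);print("screw",scr)
print("tip",tip,"tcp",s["position"])
mid=f+np.array([.0008,-.0017,0]);print("mid",mid)
print(move(s["position"]+(mid-tip)*[1,1,0]))
E
```

```text
flange holes [ 0.59164511 -0.0191997   0.04      ] [ 0.57386564 -0.11276673  0.04      ] 0.09524126139652832 angle 1.383016391286632
screw [ 0.61740186 -0.01098986  0.032     ]
tip [ 0.59012396 -0.02067221  0.09229257] tcp [ 0.59102547 -0.01977255  0.15579257]
mid [ 0.59244511 -0.0208997   0.04      ]
[ 0.0046 -0.0005 -0.    ]
```

play_rows([
  [0.0046,-0.0005,0,0,0,0,1],
  [0.0046,-0.0005,0.03,0,0,0,1],
  [0.0046,-0.0005,0.06,0,0,0,1],
  [0.0046,-0.0005,0.08,0,0,0,1],
  [0.0046,-0.0005,0.1,0,0,0,1],
  [0.0046,-0.0005,0.112,0,0,0,1],
  [0.0046,-0.0005,0.112,0,0,0,1],
], newtons=110)

```text
clock: 6.05
position: [0.5929, -0.0214, 0.0992]
tool_rot: [3.141, 0.001, -0.211]
force: [-0.7, 0.5, -1.3]
grip_width: 0.0137
finger_force: 107.2
```

play_rows([
  [0,0,0.01,0,0,0,1],
  [0,0,0.02,0,0,0,1],
  [0,0,0.02,0,0,0,1],
])

```text
clock: 6.35
position: [0.5931, -0.0209, 0.0897]
tool_rot: [-3.141, 0.001, -0.211]
force: [-0.8, 3.6, -2.9]
grip_width: 0.0138
finger_force: 107.2
```

play_rows([
  [0,0,0.008,0,0,0,1],
  [0,0,0.016,0,0,0,1],
  [0,0,0.024,0,0,0,1],
  [0,0,0.032,0,0,0,1],
  [0,0,0.04,0,0,0,1],
  [0,0,0.044,0,0,0,1],
  [0,0,0.044,0,0,0,1],
])

```text
clock: 7.05
position: [0.5938, -0.022, 0.0684]
tool_rot: [3.141, -0.001, -0.211]
force: [2.0, -1.5, -1.1]
grip_width: 0.0133
finger_force: 107.4
```

play_rows([
  [0,0,0.004,0,0,0,1],
  [0,0,0.004,0,0,0,1],
  [0,0,0.004,0,0,0,1],
  [0,0,0.004,0,0,0,0.5],
  [0,0,0.004,0,0,0,0.4],
  [0,0,0.004,0,0,0,0.4],
])

```text
clock: 7.65
position: [0.593, -0.0213, 0.066]
tool_rot: [3.142, 0.001, -0.211]
force: [-0.2, -0.6, -0.1]
grip_width: 0.0517
finger_force: 0.0
```

play_rows([
  [0,0,-0.06,0,0,0,0.4],
  [0,0,-0.14,0,0,0,0.4],
  [-0.02,0,-0.24,0,0,0,0.2],
  [-0.06,0,-0.3,0,0,0,0.2],
  [-0.1,0,-0.3,0,0,0,0.2],
  [-0.1,0,-0.3,0,0,0,0.2],
])

```text
clock: 8.25
position: [0.5429, -0.0105, 0.2173]
tool_rot: [3.141, -0.001, -0.21]
force: [0.8, 0.7, -0.8]
grip_width: 0.0685
finger_force: 0.0
```

```bash
python3 - <<'E'
from h import *
c=get_calibration("wrist"); im=grab_frame("wrist"); s=observe(); np.save("w5.npy",im); np.save("w5c.npy",c,allow_pickle=True); save("w5",im[50:250,110:370],3)
print(s["position"],s["tool_rot"])
E
```

```text
[ 0.54387499 -0.01086773  0.21669976] [ 3.14141518e+00 -5.02435062e-04 -2.10523781e-01]
```

View pics/w5.png

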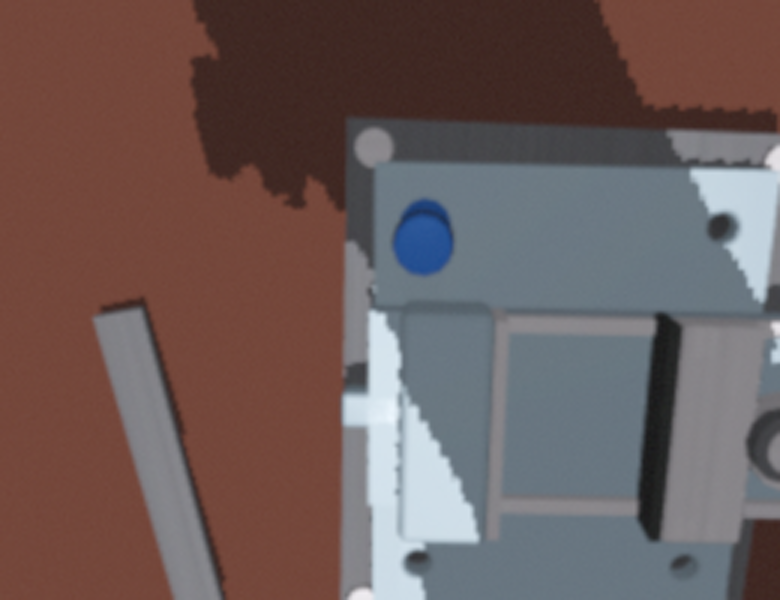

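The drift is in (crop (423,237)), with the flange now parallel to the plate. The remaining holes are at crop (722,227), (418,562) and (684,566). The two near holes get the bolts.

```bash
python3 - <<'E'
from h import *
im=np.load("w5.npy");c=np.load("w5c.npy",allow_pickle=True).item()
H=[]
for u,v in[(722,227),(684,566),(418,562)]:
    q=(110+u/3,50+v/3);p=ray(c,*q,.04);H.append(p[:2]);print(p)
d=ray(c,110+423/3,50+244/3,.103);print("drift",d)
m=np.array([(-48,-60),(-48,60),(48,60)])/1000
cc,t,r=fit(m,H);print(cc,t,r)
rr=np.array([[np.cos(t),-np.sin(t)],[np.sin(t),np.cos(t)]]);print((np.array(HM)/1000@rr.T+cc).round(4))
print(move([.5277,.1960,.16]))
E
```

```text
[ 0.57013306 -0.11485785  0.04      ]
[ 0.45406357 -0.08792841  0.04      ]
[0.47543053 0.00494096 0.04      ]
drift [ 0.59201861 -0.02165967  0.103     ]
[ 0.52296567 -0.05486447] 1.343602947637147 [0.00055884 0.00041299 0.00048856]
[[ 0.4753  0.0054]
 [ 0.4537 -0.0881]
 [ 0.5706 -0.1151]
 [ 0.5922 -0.0216]]
[-0.1182 -0.3979  0.1133]
```

play_rows([
  [-0.02,-0.08,0,0,0,0,0.3],
  [-0.05,-0.17,0.02,0,0,0,0.3],
  [-0.08,-0.26,0.05,0,0,0,0.4],
  [-0.1,-0.34,0.08,0,0,0,0.4],
  [-0.116,-0.3985,0.113,0,0,0,0.4],
  [-0.116,-0.3985,0.113,0,0,0,0.4],
  [-0.116,-0.3985,0.113,0,0,0,0.4],
])

```text
clock: 9.0
position: [0.5293, 0.1962, 0.1587]
tool_rot: [3.141, 0.001, -0.21]
force: [0.7, -0.7, -0.0]
grip_width: 0.0512
finger_force: 0.0
```

```bash
python3 - <<'E'
from h import *
c=get_calibration("wrist"); im=grab_frame("wrist"); s=observe(); np.save("w6.npy",im)
print(s["position"],s["tool_rot"],s["qpos"][6])
hsv=cv2.cvtColor(im,cv2.COLOR_RGB2HSV);m=cv2.inRange(hsv,(18,150,90),(32,255,255))
n,l,st,ce=cv2.connectedComponentsWithStats(m)
for i in range(1,n):
    if st[i,4]>100: print("brass",st[i],ce[i],ray(c,*ce[i],.064))
print(proj(c,[.5293,.196,.064]),proj(c,[.4938,.2012,.064]))
print(move([.529,.196,.0555]))
save("w6",im[120:300,150:370],3)
E
```

```text
[0.52978154 0.1952527  0.15925825] [ 3.14077715e+00  5.32743040e-04 -2.11495813e-01] -2.4373322304905782
(np.float64(250.2956718915986), np.float64(200.7099415560082)) (np.float64(253.17797569834806), np.float64(243.0386438745473))
[-0.0017 -0.0013  0.2075]
```

```bash
python3 - <<'E'
from h import *
im=np.load("w6.npy");c=get_calibration("wrist")
for u,v in[(250,201),(250,195),(250,205),(253,243)]:print(im[v,u],cv2.cvtColor(im[v:v+1,u:u+1],cv2.COLOR_RGB2HSV)[0,0])
hsv=cv2.cvtColor(im,cv2.COLOR_RGB2HSV);m=cv2.inRange(hsv,(15,175,40),(35,255,255));m[270:]=0
n,l,st,ce=cv2.connectedComponentsWithStats(m)
for i in range(1,n):
    if st[i,4]>30: print("brass",st[i],ce[i],ray(c,*ce[i],.064))
E
```

```text
[255 255 195] [ 30  60 255]
[174 146  79] [ 21 139 174]
[255 255 197] [ 30  58 255]
[255 255 169] [ 30  86 255]
```

View pics/w6.png

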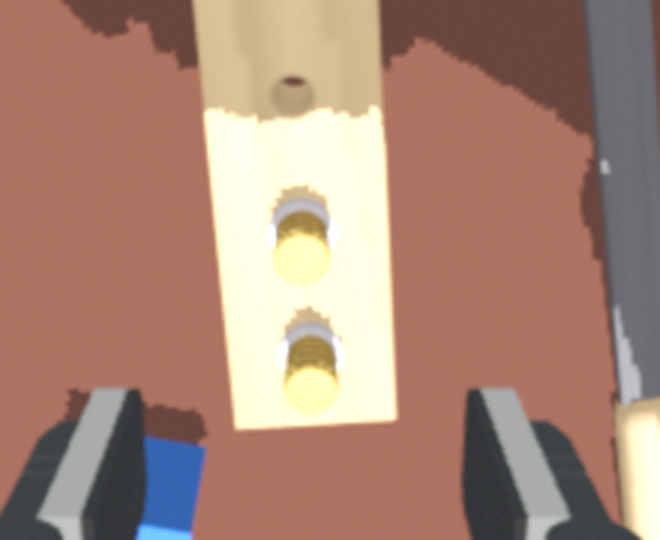

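The exposure has changed. The bolt head tops are at crop (302,258) = (250.7,206) and (311,390) = (253.7,250).

```bash
python3 - <<'E'
from h import *
c=get_calibration("wrist")
a=ray(c,150+302/3,120+258/3,.075);b=ray(c,150+311/3,120+390/3,.075);print(a,b,move([*a[:2],.0555]))
E
```

```text
[0.52920445 0.19491531 0.075     ] [0.49350243 0.20019832 0.075     ] [-0.0009  0.0007  0.2075]
```

play_rows([
  [-0.001,0,0,0,0,-0.048,0.4],
  [-0.001,0,0.07,0,0,-0.048,0.4],
  [-0.001,0,0.14,0,0,-0.048,0.4],
  [-0.001,0,0.2,0,0,-0.048,0.4],
  [-0.001,0,0.2075,0,0,-0.048,0.4],
  [-0.001,0,0.2075,0,0,-0.048,0.4],
  [-0.001,0,0.2075,0,0,-0.048,0.4],
], newtons=50)

```text
clock: 9.75
position: [0.53, 0.1959, 0.0575]
tool_rot: [-3.141, -0.002, -0.111]
force: [-0.5, 0.4, 0.3]
grip_width: 0.0516
finger_force: 0.0
```

play_rows([
  [0,0,0,0,0,0,0.9],
  [0,0,0,0,0,0,1],
  [0,0,0,0,0,0,1],
  [0,0,0,0,0,0,1],
  [0,0,0,0,0,0,1],
  [0,0,0,0,0,0,1],
])

```text
clock: 10.35
position: [0.5294, 0.1962, 0.0568]
tool_rot: [-3.141, -0.001, -0.111]
force: [-1.2, -2.4, 11.1]
grip_width: 0.012
finger_force: 48.7
```

play_rows([
  [0,0,-0.04,0,0,0,1],
  [0,0,-0.1,0,0,0,1],
  [0,0,-0.18,0,0,0,1],
  [0,0,-0.18,0,0,0,1],
])

```text
clock: 10.75
position: [0.531, 0.1971, 0.1507]
tool_rot: [-3.138, -0.006, -0.111]
force: [1.0, 0.3, -0.8]
grip_width: 0.0117
finger_force: 48.8
```

```bash
python3 - <<'E'
from h import *
s=observe();print(s["position"],s["tool_rot"],s["qpos"][6],s["grip_width"]);print(move([.4753,.0054,.145]))
E
```

```text
[0.5309808  0.19709821 0.150651  ] [-3.1383319  -0.00595077 -0.11067134] -2.3605515753509505 0.01171907400729009
[-0.0684  0.3934  0.0096]
```

play_rows([
  [-0.01,0.08,0.01,0,0,0.02,1],
  [-0.03,0.17,0.01,0,0,0.04,1],
  [-0.05,0.26,0.03,0,0,0.057,1],
  [-0.068,0.35,0.06,0,0,0.057,1],
  [-0.068,0.393,0.06,0,0,0.057,1],
  [-0.068,0.393,0.06,0,0,0.057,1],
  [-0.068,0.393,0.06,0,0,0.057,1],
  [-0.068,0.393,0.06,0,0,0.057,1],
])

```text
clock: 11.55
position: [0.4738, 0.0056, 0.1161]
tool_rot: [-3.141, -0.0, -0.229]
force: [0.2, 0.1, -0.4]
grip_width: 0.0115
finger_force: 48.9
```

```bash
python3 - <<'E'
from h import *
c=get_calibration("wrist"); im=grab_frame("wrist"); s=observe(); np.save("w7.npy",im); np.save("w7c.npy",c,allow_pickle=True); save("w7",im[120:280,150:350],4)
print(s["position"],s["tool_rot"],s["grip_width"])
print("tip exp",proj(c,s["position"]-[0,0,.041]),"hole exp",proj(c,[.4753,.0054,.04]))
E
```

```text
[0.47375926 0.00568987 0.11601711] [-3.14108457e+00 -2.73698319e-04 -2.28266671e-01] 0.012132848507082104
tip exp (np.float64(249.86451569667986), np.float64(229.41041383234514)) hole exp (np.float64(249.9505452481308), np.float64(207.42668091591878))
```

View pics/w7.png

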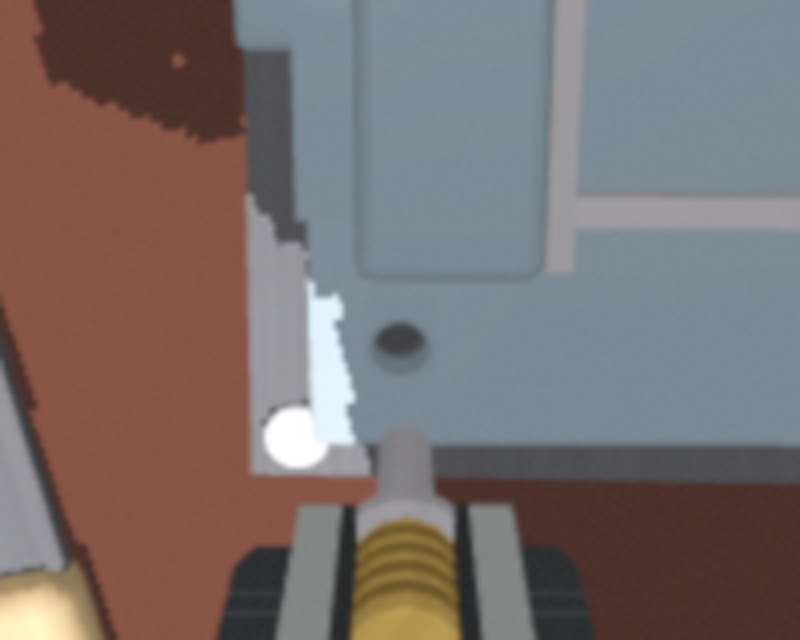

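```bash
python3 - <<'E'
from h import *
c=np.load("w7c.npy",allow_pickle=True).item();s=observe()
h=ray(c,150+400/4,120+347/4,.04);t=ray(c,150+405/4,120+437/4,s["position"][2]-.041)
print(h,t,s["position"],move(s["position"]+(h-t)*[1,1,0]))
E
```

```text
[0.4757894  0.00524992 0.04      ] [0.47367216 0.0048428  0.07501711] [0.47375926 0.00568987 0.11601711] [ 0.0039 -0.0018  0.    ]
```

play_rows([
  [0.004,-0.0018,0,0,0,0,1],
  [0.004,-0.0018,0.02,0,0,0,1],
  [0.004,-0.0018,0.05,0,0,0,1],
  [0.004,-0.0018,0.07,0,0,0,1],
  [0.004,-0.0018,0.09,0,0,0,1],
  [0.004,-0.0018,0.1,0,0,0,1],
  [0.004,-0.0018,0.1,0,0,0,1],
])

```text
clock: 12.3
position: [0.4758, 0.0055, 0.0654]
tool_rot: [-3.141, 0.0, -0.229]
force: [1.2, 2.2, -2.9]
grip_width: 0.0117
finger_force: 49.0
```

play_rows([
  [0,0,0.01,0,0,0,1],
  [0,0,0.02,0,0,0,1],
  [0,0,0.03,0,0,0,1],
  [0,0,0.036,0,0,0,1],
  [0,0,0.036,0,0,0,1],
])

```text
clock: 12.8
position: [0.4761, 0.0055, 0.0477]
tool_rot: [-3.141, -0.001, -0.229]
force: [4.9, 5.5, -5.5]
grip_width: 0.012
finger_force: 48.9
```

play_rows([
  [0,0,0,0,0,0,0.6],
  [0,0,0,0,0,0,0.4],
  [0,0,0,0,0,0,0.4],
  [0,0,0,0,0,0,0.4],
])

```text
clock: 13.2
position: [0.4754, 0.0048, 0.0479]
tool_rot: [3.141, 0.0, -0.23]
force: [0.2, -0.6, 0.6]
grip_width: 0.051
finger_force: 0.0
```

play_rows([
  [0,0,-0.05,0,0,0,0.4],
  [0,0,-0.13,0,0,0,0.4],
  [0,0,-0.22,0,0,0,0.4],
  [0,0,-0.22,0,0,0,0.4],
])

```text
clock: 13.6
position: [0.4778, 0.005, 0.1626]
tool_rot: [-3.14, -0.007, -0.23]
force: [0.6, 0.3, -0.9]
grip_width: 0.0511
finger_force: 0.0
```

```bash
python3 - <<'E'
from h import *
s=observe();print(s["position"],s["tool_rot"]);print(move([.4935,.2003,.16]))
c=get_calibration("wrist");np.save("w8.npy",im:=grab_frame("wrist"))
print("head exp home",proj(c,[.4758,.0052,.065]),"high by 10",proj(c,[.4758,.0052,.075]))
g=im[:,:];save("w8",im[150:300,150:350],4)
E
```

```text
[0.47778292 0.00499298 0.16256389] [-3.13993526 -0.0066884  -0.23032854]
[-0.0586 -0.3875  0.0054]
head exp home (np.float64(250.7310725061728), np.float64(202.92504406864444)) high by 10 (np.float64(250.70105578503708), np.float64(207.22783536295412))
```

play_rows([
  [-0.01,-0.08,0,0,0,-0.02,0.4],
  [-0.02,-0.17,0,0,0,-0.04,0.4],
  [-0.04,-0.26,0,0,0,-0.057,0.4],
  [-0.0586,-0.34,0,0,0,-0.057,0.4],
  [-0.0586,-0.3875,0,0,0,-0.057,0.4],
  [-0.0586,-0.3875,0.005,0,0,-0.057,0.4],
  [-0.0586,-0.3875,0.005,0,0,-0.057,0.4],
])

```text
clock: 14.35
position: [0.4906, 0.1999, 0.1542]
tool_rot: [3.14, 0.002, -0.11]
force: [-0.1, -0.3, -0.2]
grip_width: 0.0511
finger_force: 0.0
```

```bash
python3 - <<'E'
from h import *
s=observe();print(s["position"],s["tool_rot"],s["qpos"][6]);print(move([.4938,.2008,.057]))
E
```

```text
[0.49055823 0.19994301 0.15420138] [ 3.14032287e+00  1.70881294e-03 -1.09628134e-01] -2.4099373785191336
[ 0.0066 -0.0027  0.1944]
```

play_rows([
  [0.0066,-0.0027,0.03,0,0,0,0.4],
  [0.0066,-0.0027,0.09,0,0,0,0.4],
  [0.0066,-0.0027,0.15,0,0,0,0.4],
  [0.0066,-0.0027,0.194,0,0,0,0.4],
  [0.0066,-0.0027,0.194,0,0,0,0.4],
  [0.0066,-0.0027,0.194,0,0,0,0.4],
])

```text
clock: 14.95
position: [0.4946, 0.2006, 0.0583]
tool_rot: [3.141, 0.001, -0.111]
force: [0.5, 0.1, 0.0]
grip_width: 0.051
finger_force: 0.0
```

play_rows([
  [0,0,0,0,0,0,0.9],
  [0,0,0,0,0,0,1],
  [0,0,0,0,0,0,1],
  [0,0,0,0,0,0,1],
  [0,0,0,0,0,0,1],
  [0,0,0,0,0,0,1],
])

```text
clock: 15.55
position: [0.4952, 0.2013, 0.0593]
tool_rot: [-3.141, -0.001, -0.111]
force: [-0.3, -0.3, 8.0]
grip_width: 0.0116
finger_force: 48.7
```

play_rows([
  [0,0,-0.04,0,0,0,1],
  [0,0,-0.1,0,0,0,1],
  [0,0,-0.18,0,0,0,1],
  [0,0,-0.18,0,0,0,1],
  [0,0,-0.18,0,0,0,1],
  [0,0,-0.18,0,0,0,1],
])

```text
clock: 16.15
position: [0.4943, 0.201, 0.148]
tool_rot: [3.141, 0.001, -0.11]
force: [0.4, 0.1, -1.9]
grip_width: 0.0118
finger_force: 49.0
```

```bash
python3 - <<'E'
from h import *
s=observe();print(s["position"],s["tool_rot"],s["qpos"][6],s["grip_width"]);print(move([.4537,-.088,.13]))
E
```

```text
[0.49434032 0.20102462 0.14796838] [ 3.14112530e+00  5.91560294e-04 -1.10472453e-01] -2.3981630238504947 0.011837598530448782
[-0.017   0.5835  0.0362]
```

play_rows([
  [0,0.08,0,0,0,0.02,1],
  [-0.005,0.17,0,0,0,0.04,1],
  [-0.01,0.26,0,0,0,0.057,1],
  [-0.017,0.35,0,0,0,0.057,1],
  [-0.017,0.44,0,0,0,0.057,1],
  [-0.017,0.53,0.02,0,0,0.057,1],
  [-0.017,0.583,0.056,0,0,0.057,1],
  [-0.017,0.583,0.056,0,0,0.057,1],
  [-0.017,0.583,0.056,0,0,0.057,1],
])

```text
clock: 17.05
position: [0.4535, -0.0875, 0.1196]
tool_rot: [-3.141, 0.002, -0.231]
force: [0.0, 0.6, 0.5]
grip_width: 0.0115
finger_force: 49.0
```

```bash
python3 - <<'E'
from h import *
c=get_calibration("wrist"); im=grab_frame("wrist"); s=observe(); np.save("w9.npy",im); np.save("w9c.npy",c,allow_pickle=True)
a=im[120:280,130:330]; b=np.load("w8.npy")[150:300,150:350]
save("w9",np.vstack([a,b]),2.0) if 0 else save("w9",a,4)
print(s["position"],s["tool_rot"],s["grip_width"])
print("tip exp",proj(c,s["position"]-[0,0,.043]),"hole exp",proj(c,[.4537,-.0881,.04]))
q=darkc(im,*proj(c,[.4537,-.0881,.04]),7);print(q)
h=ray(c,*q,.04);print(h)
E
```

```text
[ 0.45393416 -0.08675965  0.12001221] [-3.14121487e+00  1.17841343e-03 -2.29361353e-01] 0.01175551176882766
tip exp (np.float64(248.65738946200597), np.float64(227.69419241216008)) hole exp (np.float64(250.88380844691866), np.float64(206.96478768833063))
(np.float64(250.35748106060606), np.float64(204.72916666666666))
[ 0.45545269 -0.08812157  0.04      ]
```

View pics/w9.png

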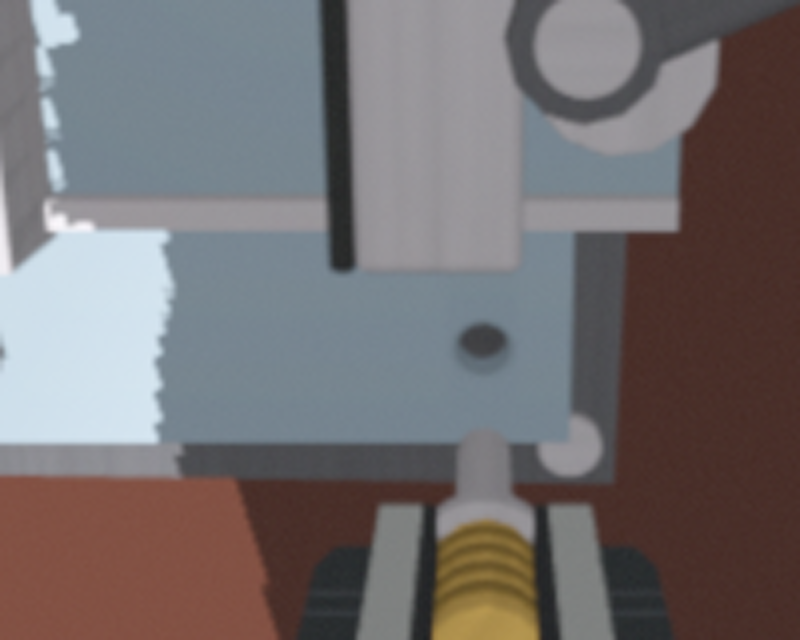

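```bash
python3 - <<'E'
from h import *
c=np.load("w9c.npy",allow_pickle=True).item();s=observe()
h=ray(c,130+483/4,120+348/4,.04);t=ray(c,130+485/4,120+439/4,s["position"][2]-.043)
print(h,t,s["position"],move(s["position"]+(h-t)*[1,1,0]))
E
```

```text
[ 0.45369571 -0.08799985  0.04      ] [ 0.45223311 -0.08799592  0.07701221] [ 0.45393416 -0.08675965  0.12001221] [ 0.0029 -0.0007 -0.    ]
```

play_rows([
  [0.0033,-0.0008,0,0,0,0,1],
  [0.0033,-0.0008,0.03,0,0,0,1],
  [0.0033,-0.0008,0.06,0,0,0,1],
  [0.0033,-0.0008,0.08,0,0,0,1],
  [0.0033,-0.0008,0.09,0,0,0,1],
  [0.0033,-0.0008,0.1,0,0,0,1],
  [0.0033,-0.0008,0.1,0,0,0,1],
])

```text
clock: 17.8
position: [0.4557, -0.0872, 0.0702]
tool_rot: [-3.142, 0.0, -0.229]
force: [-0.5, -0.0, -1.1]
grip_width: 0.0114
finger_force: 49.0
```

play_rows([
  [0,0,0.01,0,0,0,1],
  [0,0,0.02,0,0,0,1],
  [0,0,0.03,0,0,0,1],
  [0,0,0.04,0,0,0,1],
  [0,0,0.04,0,0,0,1],
])

```text
clock: 18.3
position: [0.4555, -0.0874, 0.0498]
tool_rot: [3.142, 0.001, -0.23]
force: [0.1, -0.0, 0.0]
grip_width: 0.0115
finger_force: 49.1
```

play_rows([
  [0,0,0,0,0,0,0.6],
  [0,0,0,0,0,0,0.4],
  [0,0,0,0,0,0,0.4],
  [0,0,0,0,0,0,0.4],
])

```text
clock: 18.7
position: [0.4558, -0.0875, 0.0506]
tool_rot: [-3.142, -0.0, -0.23]
force: [1.5, 0.4, -0.6]
grip_width: 0.0512
finger_force: 0.0
```

play_rows([
  [0,0,-0.05,0,0,0,0.4],
  [0,0,-0.13,0,0,0,0.4],
  [0,0,-0.22,0,0,0,0.4],
  [0,0,-0.22,0,0,0,0.4],
  [0,0,-0.22,0,0,0,0.4],
  [0,0,-0.22,0,0,0,0.4],
])

```text
clock: 19.3
position: [0.4553, -0.0875, 0.1598]
tool_rot: [3.141, 0.001, -0.23]
force: [-0.1, -0.6, -0.6]
grip_width: 0.0512
finger_force: 0.0
```

```bash
python3 - <<'E'
from h import *
s=observe();print(s["position"],s["tool_rot"]);print(move([.5935,-.0216,.16]))
E
```

```text
[ 0.45533682 -0.08751416  0.15983041] [ 3.14141696e+00  9.72357481e-04 -2.29824861e-01]
[ 0.239  -0.1913 -0.0006]
```

play_rows([
  [0.06,-0.05,0,0,0,0,0.4],
  [0.12,-0.1,0,0,0,0,0.4],
  [0.18,-0.15,0,0,0,0,0.4],
  [0.239,-0.191,0,0,0,0,0.4],
  [0.239,-0.191,0,0,0,0,0.4],
  [0.239,-0.191,0.06,0,0,0,0.4],
  [0.239,-0.191,0.12,0,0,0,0.4],
  [0.239,-0.191,0.185,0,0,0,0.4],
  [0.239,-0.191,0.185,0,0,0,0.4],
  [0.239,-0.191,0.185,0,0,0,0.4],
], newtons=70)

```text
clock: 20.3
position: [0.5933, -0.0217, 0.0676]
tool_rot: [3.141, 0.002, -0.23]
force: [0.5, -0.4, 1.0]
grip_width: 0.0513
finger_force: 0.0
```

play_rows([
  [0,0,0,0,0,0,0.9],
  [0,0,0,0,0,0,1],
  [0,0,0,0,0,0,1],
  [0,0,0,0,0,0,1],
  [0,0,0,0,0,0,1],
])

```text
clock: 20.8
position: [0.5945, -0.0219, 0.0687]
tool_rot: [-3.141, -0.002, -0.23]
force: [0.4, -1.6, 7.1]
grip_width: 0.014
finger_force: 68.2
```

play_rows([
  [0,0,-0.02,0,0,0,1],
  [0,0,-0.05,0,0,0,1],
  [0,0,-0.1,0,0,0,1],
  [0,0,-0.18,0,0,0,1],
  [0,0,-0.18,0,0,0,1],
  [0,0,-0.18,0,0,0,1],
])

```text
clock: 21.4
position: [0.5942, -0.0218, 0.1596]
tool_rot: [-3.141, -0.002, -0.23]
force: [-0.3, -0.9, -1.2]
grip_width: 0.0144
finger_force: 68.8
```

```bash
python3 - <<'E'
from h import *
s=observe();print(s["position"],s["tool_rot"],s["grip_width"]);print(move([.6005,.186,.155]))
np.save("w10.npy",grab_frame("wrist"))
E
```

```text
[ 0.59424757 -0.02175377  0.15961091] [-3.14119209e+00 -2.07015800e-03 -2.29932162e-01] 0.014394365501128048
[-0.0825 -0.4074  0.0092]
```

play_rows([
  [-0.02,-0.08,0,0,0,-0.02,1],
  [-0.04,-0.17,0,0,0,-0.04,1],
  [-0.06,-0.26,0,0,0,-0.04,1],
  [-0.08,-0.34,0,0,0,-0.04,1],
  [-0.0815,-0.4074,0.005,0,0,-0.04,1],
  [-0.0815,-0.4074,0.01,0,0,-0.04,1],
  [-0.0815,-0.4074,0.01,0,0,-0.04,1],
  [-0.0815,-0.4074,0.01,0,0,-0.04,1],
])

```text
clock: 22.25
position: [0.6004, 0.1846, 0.1523]
tool_rot: [3.14, 0.001, -0.147]
force: [0.8, -0.0, -1.0]
grip_width: 0.0139
finger_force: 68.8
```

```bash
python3 - <<'E'
from h import *
c=get_calibration("wrist"); im=grab_frame("wrist"); s=observe(); np.save("w11.npy",im); np.save("w11c.npy",c,allow_pickle=True)
save("w11",im[120:280,150:350],4)
print(s["position"],s["tool_rot"])
print("tip exp",proj(c,s["position"]-[0,0,.065]),"hole exp",proj(c,[.6005,.1856,.05]))
E
```

```text
[0.60056773 0.18447289 0.15262507] [ 3.14064817e+00  5.88782390e-04 -1.47493911e-01]
tip exp (np.float64(250.1030120440075), np.float64(214.68047093694895)) hole exp (np.float64(248.75911466649154), np.float64(197.61118886495353))
```

View pics/w11.png

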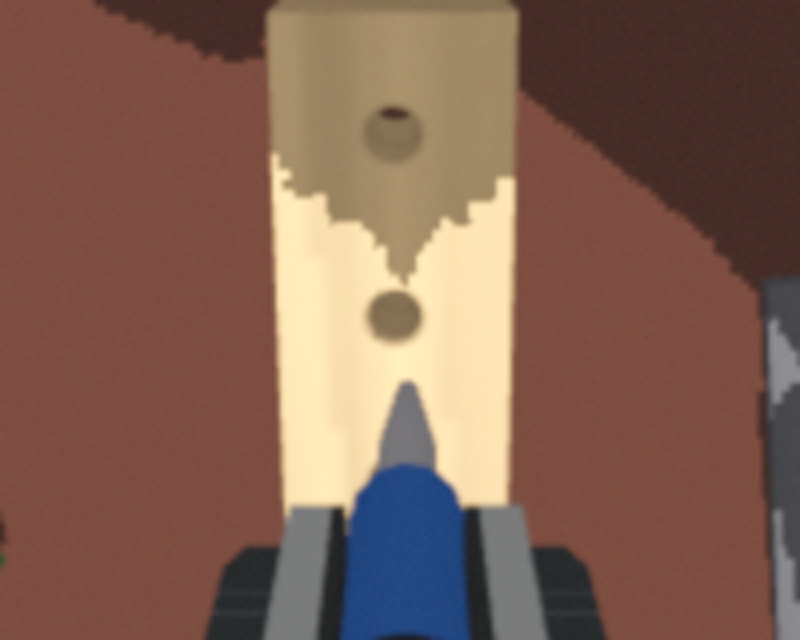

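```bash
python3 - <<'E'
from h import *
c=np.load("w11c.npy",allow_pickle=True).item();s=observe()
h=ray(c,150+394/4,120+317/4,.05);t=ray(c,150+407/4,120+384/4,s["position"][2]-.065)
print(h,t,move(s["position"]+(h-t)*[1,1,0]))
E
```

```text
[0.59918264 0.18600391 0.05      ] [0.5994539  0.1835072  0.08762507] [-0.0013 -0.0049 -0.    ]
```

play_rows([
  [-0.0005,-0.005,0,0,0,0,1],
  [-0.0005,-0.005,0.02,0,0,0,1],
  [-0.0005,-0.005,0.05,0,0,0,1],
  [-0.0005,-0.005,0.08,0,0,0,1],
  [-0.0005,-0.005,0.1,0,0,0,1],
  [-0.0005,-0.005,0.12,0,0,0,1],
  [-0.0005,-0.005,0.12,0,0,0,1],
])

```text
clock: 23.0
position: [0.6004, 0.1881, 0.0913]
tool_rot: [3.141, 0.001, -0.146]
force: [1.6, -1.4, -2.7]
grip_width: 0.0143
finger_force: 69.0
```

play_rows([
  [0,0,0.012,0,0,0,1],
  [0,0,0.024,0,0,0,1],
  [0,0,0.034,0,0,0,1],
  [0,0,0.042,0,0,0,1],
  [0,0,0.042,0,0,0,1],
])

```text
clock: 23.5
position: [0.6007, 0.1881, 0.0714]
tool_rot: [3.141, 0.0, -0.146]
force: [3.4, -4.7, -5.6]
grip_width: 0.0145
finger_force: 68.7
```

play_rows([
  [0,0,0,0,0,0,0.6],
  [0,0,0,0,0,0,0.4],
  [0,0,0,0,0,0,0.3],
  [0,0,0,0,0,0,0.3],
])

```text
clock: 23.9
position: [0.6008, 0.1888, 0.0721]
tool_rot: [-3.141, -0.0, -0.146]
force: [0.8, 0.4, -1.1]
grip_width: 0.06
finger_force: 0.0
```

play_rows([
  [0,0,-0.06,0,0,0,0.3],
  [0,0,-0.15,0,0,0,0.2],
  [0,0,-0.24,0,0,0,0],
  [-0.05,-0.06,-0.3,0,0,-0.03,0],
  [-0.1,-0.12,-0.34,0,0,-0.09,0],
  [-0.12,-0.2,-0.34,0,0,-0.16,0],
  [-0.13,-0.26,-0.34,0,0,-0.23,0],
  [-0.13,-0.26,-0.34,0,0,-0.3,0],
  [-0.13,-0.26,-0.34,0,0,-0.3,0],
  [-0.13,-0.26,-0.34,0,0,-0.3,0],
])

```text
clock: 24.9
position: [0.5556, 0.3258, 0.2418]
tool_rot: [3.141, 0.0, 0.477]
force: [0.7, -0.6, -0.4]
grip_width: 0.0855
finger_force: 0.0
```

```bash
python3 - <<'E'
from h import *
c=get_calibration("wrist"); im=grab_frame("wrist"); s=observe(); np.save("w12.npy",im); np.save("w12c.npy",c,allow_pickle=True)
print(s["position"],s["tool_rot"],s["qpos"])
def greens(im,c,mn):
    hsv=cv2.cvtColor(im,cv2.COLOR_RGB2HSV);m=cv2.inRange(hsv,(50,120,20),(85,255,255))
    n,l,st,ce=cv2.connectedComponentsWithStats(m)
    for i in range(1,n):
        if st[i,4]>mn: print("green",st[i],ce[i],ray(c,*ce[i],.044),ray(c,*ce[i],.03))
greens(im,c,200)
t=grab_frame("top");np.save("top2.npy",t);greens(t,get_calibration("top"),80)
hsv=cv2.cvtColor(t,cv2.COLOR_RGB2HSV);m=cv2.inRange(hsv,(100,150,50),(125,255,255))
n,l,st,ce=cv2.connectedComponentsWithStats(m)
print([(st[i],ce[i],ray(get_calibration("top"),*ce[i],.1)) for i in range(1,n) if 8<st[i,4]<150])
E
```

```text
[0.55566922 0.32559838 0.24196543] [3.14123754e+00 9.89592178e-05 4.76829102e-01] [-0.29987641  0.58190219 -0.50041398  1.51543753  0.29758216  1.12069445
 -1.95506575]
green [ 179   10   65   75 2600] [211.94538462  47.65692308] [0.64406252 0.41300408 0.044     ] [0.64476788 0.41509883 0.03      ]
green [   0  104   46   56 1857] [ 18.76952073 133.6914378 ] [0.47929761 0.55523252 0.044     ] [0.47320925 0.56319174 0.03      ]
green [ 213  158   53   44 1252] [246.83306709 177.80271565] [0.54557099 0.32521147 0.044     ] [0.54221527 0.32368629 0.03      ]
green [ 83 218  24  14 274] [ 93.10218978 225.18613139] [0.46650753 0.57995398 0.044     ] [0.46621449 0.58564748 0.03      ]
[(array([415,  64,   4,   5,  14], dtype=int32), array([416.42857143,  65.71428571]), array([ 0.91057932, -0.35601364,  0.1       ])), (array([405,  75,  16,  20,  59], dtype=int32), array([414.86440678,  84.47457627]), array([ 0.85614004, -0.34957328,  0.1       ])), (array([225, 175,   4,   5,  17], dtype=int32), array([226.47058824, 177.11764706]), array([0.59738727, 0.18734581, 0.1       ])), (array([167, 285,   7,   6,  20], dtype=int32), array([169.6, 287.3]), array([0.29547982, 0.34529044, 0.1       ]))]
```

```bash
cat >> h.py <<'E'
def wax(im,c,near=(.54,.326),mn=200):
    hsv=cv2.cvtColor(im,cv2.COLOR_RGB2HSV);m=cv2.inRange(hsv,(50,100,20),(85,255,255))
    n,l,st,ce=cv2.connectedComponentsWithStats(m)
    i=min((i for i in range(1,n) if st[i,4]>mn),key=lambda i:np.linalg.norm(ray(c,*ce[i],.03)[:2]-near))
    V=hsv[...,2][l==i].astype(np.uint8);th,_=cv2.threshold(V.reshape(-1,1),0,255,cv2.THRESH_OTSU)
    print("V pct",np.percentile(V,[2,10,25,50,75,90,98]),"otsu",th)
    out={}
    for nm,mm in(("all",l==i),("top",(l==i)&(hsv[...,2]>th)),("dark",(l==i)&(hsv[...,2]<=th))):
        p=np.argwhere(mm)[:,::-1].astype(np.float32);r=cv2.minAreaRect(p);b=cv2.boxPoints(r)
        w=np.array([ray(c,*q,.046)[:2] for q in b]);e=[w[1]-w[0],w[2]-w[1]];L=[np.linalg.norm(x) for x in e];k=int(np.argmax(L))
        print(nm,len(p),"px",r[0],"ctr",w.mean(0).round(4),"sides",np.round(L,4),"long dir",np.arctan2(e[k][1],e[k][0]).round(3))
    return l==i
E
python3 - <<'E'
from h import *
wax(np.load("w12.npy"),np.load("w12c.npy",allow_pickle=True).item())
E
```

```text
V pct [103.   104.   220.   232.   235.   237.   238.42] otsu 171.0
all 2080 px (239.0330352783203, 180.0412139892578) ctr [0.5396 0.3315] sides [0.0537 0.0464] long dir -1.004
top 1693 px (239.0661163330078, 184.08241271972656) ctr [0.5357 0.3296] sides [0.0535 0.0378] long dir -1.003
dark 387 px (244.6671600341797, 166.451171875) ctr [0.5558 0.3328] sides [0.0299 0.058 ] long dir -1.487
```

play_rows([
  [-0.032,-0.0255,0.06,0,0,-0.0434,0],
  [-0.032,-0.0255,0.14,0,0,-0.0434,0],
  [-0.032,-0.0255,0.22,0,0,-0.0434,0],
  [-0.032,-0.0255,0.25,0,0,-0.0434,0],
  [-0.032,-0.0255,0.25,0,0,-0.0434,0],
], newtons=30)

```text
clock: 25.5
position: [0.5348, 0.3296, 0.1156]
tool_rot: [3.141, 0.003, 0.571]
force: [-0.7, 0.4, 1.2]
grip_width: 0.0851
finger_force: 0.0
```

```bash
python3 - <<'E'
from h import *
c=get_calibration("wrist"); im=grab_frame("wrist"); s=observe(); np.save("w13.npy",im)
print(s["position"],s["tool_rot"])
wax(im,c); print(move([.5357,.3296,.014]))
E
```

```text
[0.53552976 0.33035038 0.1174478 ] [-3.14156291e+00  2.31777678e-04  5.71713921e-01]
V pct [134. 135. 156. 255. 255. 255. 255.] otsu 198.0
all 4765 px (252.0, 202.5) ctr [0.5405 0.332 ] sides [0.0518 0.0473] long dir -0.999
top 3033 px (251.5, 211.5) ctr [0.5351 0.3289] sides [0.052  0.0348] long dir -0.999
dark 1732 px (252.91079711914062, 183.85096740722656) ctr [0.5525 0.339 ] sides [0.0232 0.0526] long dir -1.09
[-0.0005  0.0015  0.2069]
```

play_rows([
  [0,0.001,0.06,0,0,0,0],
  [0,0.001,0.12,0,0,0,0],
  [0,0.001,0.17,0,0,0,0],
  [0,0.001,0.204,0,0,0,0],
  [0,0.001,0.204,0,0,0,0],
  [0,0.001,0.204,0,0,0,0],
])

```text
clock: 26.15
position: [0.5363, 0.3305, 0.0164]
tool_rot: [-3.142, -0.002, 0.573]
force: [0.0, 0.0, 0.8]
grip_width: 0.0854
finger_force: 0.0
```

play_rows([
  [0,0,0,0,0,0,0.3],
  [0,0,0,0,0,0,0.6],
  [0,0,0,0,0,0,1],
  [0,0,0,0,0,0,1],
  [0,0,0,0,0,0,1],
])

```text
clock: 26.65
position: [0.5361, 0.3303, 0.0162]
tool_rot: [3.141, -0.002, 0.573]
force: [-1.2, -0.8, 9.4]
grip_width: 0.0548
finger_force: 30.9
```

play_rows([
  [0,0,-0.04,0,0,0,1],
  [0,0,-0.12,0,0,0,1],
  [0,0,-0.22,0,0,0,1],
  [0,0,-0.3,0,0,0,1],
  [0,0,-0.3,0,0,0,1],
  [0,0,-0.3,0,0,0,1],
])

```text
clock: 27.25
position: [0.5359, 0.3299, 0.1661]
tool_rot: [3.141, -0.002, 0.573]
force: [-0.4, -1.0, -1.6]
grip_width: 0.0545
finger_force: 33.2
```

```bash
python3 - <<'E'
from h import *
s=observe();print(s["position"],s["tool_rot"],s["grip_width"])
# bed centre: pad..fixed jaw gap from plate pose
t=1.335;o=np.array([.5224,-.0550]);x=np.array([np.cos(t),np.sin(t)])
b=o-x*.0012; print("bed",b,move([*b,.165]))
E
```

```text
[0.53591707 0.32992723 0.16609372] [ 3.14121594e+00 -1.89803613e-03  5.72851878e-01] 0.05450809523994649
bed [ 0.52211966 -0.05616679] [-0.4417  0.634   0.0016]
```

play_rows([
  [-0.05,0.07,0,0,0,-0.04,1],
  [-0.1,0.14,0,0,0,-0.08,1],
  [-0.15,0.21,0,0,0,-0.13,1],
  [-0.2,0.28,0,0,0,-0.18,1],
  [-0.25,0.36,0,0,0,-0.23,1],
  [-0.3,0.43,0,0,0,-0.28,1],
  [-0.35,0.5,0,0,0,-0.33,1],
  [-0.4,0.57,0,0,0,-0.364,1],
  [-0.4417,0.634,0,0,0,-0.364,1],
  [-0.4417,0.634,0,0,0,-0.364,1],
])

```text
clock: 28.25
position: [0.5207, -0.0618, 0.1634]
tool_rot: [-3.139, 0.002, 1.329]
force: [0.1, 0.8, -1.0]
grip_width: 0.0549
finger_force: 33.1
```

play_rows([
  [0,0,0,0,0,0,1],
  [0,0,0,0,0,0,1],
])

```text
clock: 28.45
position: [0.5216, -0.0551, 0.1644]
tool_rot: [-3.141, -0.001, 1.337]
force: [-0.3, -1.1, -1.5]
grip_width: 0.0545
finger_force: 33.1
```

```bash
python3 - <<'E'
from h import *
c=get_calibration("wrist"); im=grab_frame("wrist"); s=observe(); np.save("w14.npy",im); np.save("w14c.npy",c,allow_pickle=True)
print(s["position"],s["tool_rot"],s["grip_width"],s["qpos"]);print(move([.5221,-.0562,.165]),1.335-s["tool_rot"][2])
save("w14",im,1.5)
E
```

```text
[ 0.52174807 -0.05485134  0.164608  ] [-3.14088836e+00 -4.53065651e-04  1.33718446e+00] 0.05471651509824259 [ 0.50890002  0.53183822 -0.70031311  1.90180877  0.4418365   0.86767068
 -0.64994274]
[-0.0025  0.0013 -0.0008] -0.002184463329995001
```

View pics/w14.png

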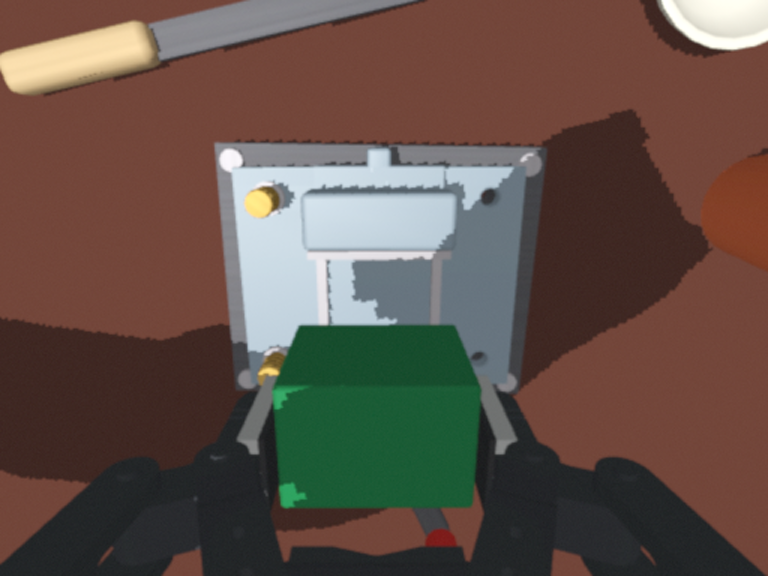

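Both bolts are seated at (262,202) and (272,365), with the free holes at (488,197) and (478,358). The wax bottom front edge runs from (298,325) to (457,325), and the fixed-jaw face edge is at about (379,259), spanning 306–452.

```bash
python3 - <<'E'
from h import *
c=np.load("w14c.npy",allow_pickle=True).item();s=observe()
t=1.335;x=np.array([np.cos(t),np.sin(t)]);y=np.array([-x[1],x[0]])
w=ray(c,377.5/1.5,325/1.5,s["position"][2]-.016)[:2];j=ray(c,379/1.5,259/1.5,.076)[:2]
print("wax front",w,"jaw",j,"gap along x",(j-w)@x,"y",(j-w)@y)
l=[ray(c,u/1.5,259/1.5,.076)[:2] for u in(306,452)];print(np.linalg.norm(l[0]-l[1]),[(p-s["position"][:2])@y for p in l])
print([(ray(c,u/1.5,325/1.5,s["position"][2]-.016)[:2]-s["position"][:2])@y for u in(298,457)])
o=np.array([.5224,-.055]);print("jaw x from o",(j-o)@x,"tcp",(s["position"][:2]-o)@x)
B=[ray(c,u/1.5,v/1.5,.065)[:2] for u,v in[(262,203)]];print(B)
E
```

```text
wax front [ 0.52603764 -0.03775778] jaw [ 0.52806344 -0.03242007] gap along x 0.00566327136027059 y -0.0007227646922334477
0.07053649696104752 [np.float64(0.03437899391934364), np.float64(-0.03615723665922036)]
[np.float64(0.02731606878758342), np.float64(-0.02765130265666938)]
jaw x from o 0.02327819345583609 tcp -7.758786735229578e-06
[array([0.47831928, 0.00547989])]
```

play_rows([
  [0.001,0,0.04,0,0,0,1],
  [0.001,0,0.08,0,0,0,1],
  [0.001,0,0.12,0,0,0,1],
  [0.001,0,0.15,0,0,0,1],
  [0.001,0,0.17,0,0,0,1],
  [0.001,0,0.182,0,0,0,1],
  [0.001,0,0.182,0,0,0,1],
])

```text
clock: 29.2
position: [0.5219, -0.0554, 0.0736]
tool_rot: [-3.141, -0.0, 1.336]
force: [0.5, -0.4, -0.9]
grip_width: 0.0543
finger_force: 33.2
```

play_rows([
  [0,0,0.004,0,0,0,1],
  [0,0,0.008,0,0,0,1],
  [0,0,0.011,0,0,0,1],
  [0,0,0.011,0,0,0,1],
])

```text
clock: 29.6
position: [0.522, -0.0557, 0.0685]
tool_rot: [3.141, 0.0, 1.335]
force: [0.4, 0.2, -0.6]
grip_width: 0.0543
finger_force: 33.2
```

play_rows([
  [0,0,0.002,0,0,0,1],
  [0,0,0.003,0,0,0,1],
  [0,0,0.003,0,0,0,1],
])

```text
clock: 29.9
position: [0.5221, -0.0558, 0.0681]
tool_rot: [3.141, 0.001, 1.335]
force: [-8.9, -0.6, 28.2]
grip_width: 0.0546
finger_force: 36.5
```

play_rows([
  [0,0,0,0,0,0,0.3],
  [0,0,0,0,0,0,0.1],
  [0,0,0,0,0,0,0],
  [0,0,0,0,0,0,0],
  [0,0,0,0,0,0,0],
])

```text
clock: 30.4
position: [0.522, -0.0557, 0.0668]
tool_rot: [-3.141, -0.0, 1.336]
force: [0.3, 0.0, -0.2]
grip_width: 0.0852
finger_force: 0.0
```

play_rows([
  [0,0,-0.05,0,0,0,0],
  [0,0,-0.13,0,0,0,0],
  [0,0,-0.22,0,0,0,0],
  [-0.06,0,-0.3,0,0,0,0],
  [-0.06,0,-0.3,0,0,0,0],
  [-0.06,0,-0.3,0,0,0,0],
])

```text
clock: 31.0
position: [0.5151, -0.0856, 0.2174]
tool_rot: [3.14, 0.0, 1.334]
force: [-0.5, 0.1, -0.4]
grip_width: 0.0857
finger_force: 0.0
```

```bash
python3 - <<'E'
from h import *
c=get_calibration("wrist"); im=grab_frame("wrist"); s=observe(); np.save("w15.npy",im); np.save("w15c.npy",c,allow_pickle=True)
print(s["position"],s["tool_rot"],s["qpos"])
def blob(m,mn,z):
    n,l,st,ce=cv2.connectedComponentsWithStats(m)
    for i in range(1,n):
        if st[i,4]>mn:
            p=np.argwhere(l==i)[:,::-1].astype(np.float32);r=cv2.minAreaRect(p);b=cv2.boxPoints(r)
            print(st[i],ce[i].round(1),ray(c,*ce[i],z).round(4),[ray(c,*q,z)[:2].round(4).tolist() for q in b])
hsv=cv2.cvtColor(im,cv2.COLOR_RGB2HSV)
print("green");blob(cv2.inRange(hsv,(50,100,20),(85,255,255)),500,.098)
print("red");blob(cv2.inRange(hsv,(0,200,90),(5,255,255))|cv2.inRange(hsv,(172,180,90),(180,255,255)),40,.11)
print(proj(c,[.5365,-.195,.11]))
E
```

```text
[ 0.51477637 -0.08487294  0.2165743 ] [-3.14135069e+00  8.09934930e-05  1.33506117e+00] [ 0.60564377  0.4602151  -0.74174845  1.85898604  0.3733034   0.96624063
 -0.53661754]
green
[ 217  127   68   52 3424] [250.4 152.6] [ 0.5223 -0.054   0.098 ] [[0.5015, -0.0281], [0.5527, -0.0405], [0.5443, -0.081], [0.4905, -0.0681]]
red
[280 286  19  28 298] [288.6 299.9] [ 0.5248 -0.1892  0.11  ] [[0.5174, -0.1747], [0.5322, -0.1744], [0.532, -0.2035], [0.5167, -0.2039]]
(np.float64(302.5373805149548), np.float64(302.66788349216006))
```

```bash
python3 - <<'E'
from h import *
print(move([.515,-.19,.25]))
E
```

```text
[-0.2043  0.0495 -0.0668]
```

play_rows([
  [-0.06,0.02,-0.06,0,0,-0.07,0],
  [-0.14,0.04,-0.067,0,0,-0.14,0],
  [-0.204,0.05,-0.067,0,0,-0.215,0],
  [-0.204,0.05,-0.067,0,0,-0.215,0],
  [-0.204,0.05,-0.067,0,0,-0.215,0],
  [-0.204,0.05,-0.067,0,0,-0.215,0],
])

```text
clock: 31.65
position: [0.5156, -0.1882, 0.2497]
tool_rot: [-3.141, -0.001, 1.786]
force: [0.3, 0.5, 0.0]
grip_width: 0.0853
finger_force: 0.0
```

```bash
python3 - <<'E'
from h import *
c=get_calibration("wrist"); im=grab_frame("wrist"); s=observe(); np.save("w16.npy",im); np.save("w16c.npy",c,allow_pickle=True)
print(s["position"],s["tool_rot"],s["qpos"])
hsv=cv2.cvtColor(im,cv2.COLOR_RGB2HSV)
def comps(nm,m,mn):
    n,l,st,ce=cv2.connectedComponentsWithStats(m)
    for i in range(1,n):
        if st[i,4]>mn: print(nm,st[i],ce[i].round(1))
mr=cv2.inRange(hsv,(0,190,60),(6,255,255))|cv2.inRange(hsv,(172,170,60),(180,255,255))
comps("red",mr,60)
comps("redbright",mr&cv2.inRange(hsv,(0,0,215),(180,255,255)),40)
print("knob exp",proj(c,[.530,-.1956,.11]),"hinge exp",proj(c,[.5118,-.1141,.097]))
g=cv2.medianBlur(cv2.cvtColor(im,cv2.COLOR_RGB2GRAY),3)
h=proj(c,[.5118,-.1141,.097]);u,v=int(h[0]),int(h[1]);cr=g[v-45:v+45,u-45:u+45]
C=cv2.HoughCircles(cr,cv2.HOUGH_GRADIENT,1,8,param1=80,param2=12,minRadius=6,maxRadius=16)
print(None if C is None else (C[0][:5]+[u-45,v-45,0]).round(1))
E
```

```text
[ 0.5157121  -0.18823009  0.24997802] [-3.14117047e+00 -8.66829364e-04  1.78650428e+00] [ 0.84501476  0.48994677 -0.83698399  1.7503628   0.4055314   1.08463554
  0.08801308]
red [249 182  19  24 360] [257.9 193.7]
knob exp (np.float64(265.21190078142195), np.float64(195.84070393586782)) hinge exp (np.float64(265.5531836913206), np.float64(99.28174256969915))
[[255.5 103.5  15.4]
 [294.5  89.5  14.3]
 [265.5  99.5  15.4]
 [249.5  70.5  15.4]
 [243.5  93.5  11. ]]
```

```bash
python3 - <<'E'
from h import *
im=np.load("w16.npy");c=np.load("w16c.npy",allow_pickle=True).item()
print("knob",ray(c,258.5,196.5,.11),ray(c,258.5,195.5,.11))
g=cv2.cvtColor(im,cv2.COLOR_RGB2GRAY)
p=g[70:130:2,232:300:2];print("\n".join(" ".join(f"{x//10:2d}" for x in r) for r in p))
E
```

```text
knob [ 0.5241957  -0.19751848  0.11      ] [ 0.52398503 -0.19658986  0.11      ]
19 21 21 21 21 22 24 25 25 25 25 24 25 25 24 24 24 24 23 23 24 24 24 23 24 23 21 17 11  5  5  5  8 12
20 21 21 21 21 23 23 24 24 25 24 24 24 24 24 24 24 23 23 23 24 23 23 23 23 23 23 22 21 16 10  5  5  5
17 18 21 21 22 23 23 23 24 24 24 23 23 24 24 24 24 24 24 24 22 22 24 25 23 22 23 25 24 22 21 16 10  5
20 19 17 18 21 23 23 23 23 23 24 23 24 24 24 24 24 24 24 24 23 23 23 24 23 23 22 24 24 23 23 22 19 14
21 21 21 16 15 18 21 22 21 22 23 23 23 23 23 24 24 24 24 24 22 23 23 23 22 23 22 23 22 23 23 23 22 21
21 21 19 17 19 17 15 20 21 22 23 24 23 23 23 23 24 25 24 23 22 22 22 22 21 22 21 22 21 22 22 22 21 21
21 21 17 18 19 19 19 15 15 19 21 22 23 23 22 21 23 24 25 23 22 22 23 20 20 22 22 22 20 20 22 22 21 20
21 20 13 19 19 19 19 19 19 16 15 18 21 24 23 22 23 24 24 24 23 23 24 22 21 22 22 22 22 21 22 22 22 21
21 18 15 19 19 19 19 19 19 19 18 15 16 19 20 21 22 23 23 23 24 24 24 24 21 21 21 21 21 22 22 21 21 20
20 17 19 19 19 19 19 19 19 19 18 18 14 11 12 12 13 13 21 22 23 23 23 24 24 22 21 22 23 22 21 20 22 20
[... 1340 characters left out ...]
6  6  7 11 17 20 18 11 12 11 11 11 11  9  9 10 10 16 18 18 18 17 19 20 17 12 17 18 18 18
 6  7  7  6  7  7  7  7  7 11 13 11 12 11 11 11 11 10  9 10 10 17 18 18 18 18 20 20 12  6 11 14 17 18
 7  6  6  6  7  7  6  7  7  7  7 10 12 11 11 11 11  9  9 10 10 12 18 18 17 19 20 17  7  7 11 11 11 14
 6  6  7  6  6  7  7  7  6  7  6 11 12 11 11 11 10  9  8 10 10 13 18 18 18 20 20 12  5  9 11 11 11 11
 7  6  6  6  6  6  6  7  6  7  7 11 11 11 11 11 11  9  6  7  8 16 18 17 19 20 17  6  8 10 11 11 11 11
 6  7  6  7  7  6  7  6  6  6  7 11 11 11 11 11 11  9  6  5  4 11 16 18 20 20 12  5 10 10 11 11 11 10
 7  6  6  6  6  6  6  6  6  6  7 11 12 11 11 11 11  9  6  5  3  3  5 13 18 17  7  6  6  8 10 11 11 11
```

```bash
python3 - <<'E'
from h import *
c=np.load("w16c.npy",allow_pickle=True).item();s=observe();t=s["position"]
k=ray(c,258.5,196,.11)
for z in(.088,.092,.097):
    h=ray(c,261.4,99.2,z);d=k-h;print(z,h,np.hypot(*d[:2]),np.arctan2(d[1],d[0]))
# same for w1
c1=np.load("w1c.npy",allow_pickle=True).item();k=ray(c1,579.5/1.5,191/1.5,.11)
cr=np.array([[180+748/3.6,70+213/3.6],[180+459/3.6,70+328/3.6]])
k=ray(c1,*cr[0],.11)
for z in(.088,.092,.097):
    h=ray(c1,*cr[1],z);d=k-h;print("w1",z,h,np.hypot(*d[:2]),np.arctan2(d[1],d[0]))
E
```

```text
0.088 [ 0.50857679 -0.11493966  0.088     ] 0.08356688540668054 -1.3840712093879872
0.092 [ 0.50844348 -0.11487903  0.092     ] 0.08365129384316945 -1.382639850117323
0.097 [ 0.50827685 -0.11480324  0.097     ] 0.08375704485048874 -1.3808547128335527
w1 0.088 [ 0.51176767 -0.11567552  0.088     ] 0.08333266189339958 -1.3216053541790673
w1 0.092 [ 0.51273679 -0.11516074  0.092     ] 0.08359932966138062 -1.3343587154212382
w1 0.097 [ 0.5139482  -0.11451727  0.097     ] 0.08395164645597067 -1.3501831085535163
```

```bash
python3 - <<'E'
from h import *
print(move([.5235,-.197,.094]))
E
```

```text
[-0.0207  0.0116  0.3119]
```

play_rows([
  [-0.0207,0.0116,0.06,0,0,0.0134,0.3],
  [-0.0207,0.0116,0.14,0,0,0.0134,0.4],
  [-0.0207,0.0116,0.22,0,0,0.0134,0.4],
  [-0.0207,0.0116,0.29,0,0,0.0134,0.4],
  [-0.0207,0.0116,0.31,0,0,0.0134,0.4],
  [-0.0207,0.0116,0.31,0,0,0.0134,0.4],
  [-0.0207,0.0116,0.31,0,0,0.0134,0.4],
], newtons=30)

```text
clock: 32.4
position: [0.5244, -0.1983, 0.0969]
tool_rot: [3.14, 0.001, 1.758]
force: [-1.0, -0.2, 0.7]
grip_width: 0.0511
finger_force: 0.0
```

play_rows([
  [0,0,0,0,0,0,0.6],
  [0,0,0,0,0,0,0.8],
  [0,0,0,0,0,0,1],
  [0,0,0,0,0,0,1],
  [0,0,0,0,0,0,1],
])

```text
clock: 32.9
position: [0.524, -0.1991, 0.0965]
tool_rot: [3.14, 0.001, 1.757]
force: [-1.4, -0.8, 9.1]
grip_width: 0.0166
finger_force: 29.1
```

```bash
python3 - <<'E'
from h import *
s=observe();p=s["position"];print(p,s["tool_rot"],s["force"],s["grip_width"])
E
```

```text
[ 0.52400152 -0.19910391  0.09652766] [3.14026132e+00 1.17529132e-03 1.75733030e+00] [-1.41001245 -0.79759974  9.14526017] 0.016591795367062567
```

play_rows([
  [0.0005,-0.0137,0,0,0,0.0382,1],
  [0.0022,-0.0272,0,0,0,0.0764,1],
  [0.0049,-0.0406,0,0,0,0.1146,1],
  [0.0087,-0.0538,0,0,0,0.1528,1],
  [0.0135,-0.0666,0,0,0,0.191,1],
  [0.0193,-0.079,0,0,0,0.2292,1],
  [0.0261,-0.0908,0,0,0,0.2674,1],
  [0.0339,-0.1021,0,0,0,0.3056,1],
  [0.0424,-0.1128,0,0,0,0.3438,1],
  [0.0518,-0.1227,0,0,0,0.382,1],
])

```text
clock: 33.9
position: [0.459, -0.1852, 0.0965]
tool_rot: [3.139, -0.0, 0.954]
force: [0.3, -2.3, 9.3]
grip_width: 0.0167
finger_force: 29.4
```

```bash
python3 - <<'E'
from h import *
s=observe();p=s["position"];print(p,s["tool_rot"],s["force"],s["grip_width"])
for h in((.5084,-.1149),):
    d=p[:2]-h;print(np.hypot(*d),np.arctan2(d[1],d[0]))
E
```

```text
[ 0.45895661 -0.18523275  0.09652978] [ 3.13902988e+00 -2.01858837e-04  9.54149862e-01] [ 0.28930222 -2.31290203  9.34807596] 0.01665011249622205
0.08597292414363203 -2.1835277843088448
```

play_rows([
  [0.0005,-0.0137,0,0,0,0.0382,1],
  [0.0022,-0.0272,0,0,0,0.0764,1],
  [0.0049,-0.0406,0,0,0,0.1146,1],
  [0.0087,-0.0538,0,0,0,0.1528,1],
  [0.0135,-0.0666,0,0,0,0.191,1],
  [0.0193,-0.079,0,0,0,0.2292,1],
  [0.0193,-0.079,0,0,0,0.2292,1],
  [0.0193,-0.079,0,0,0,0.2292,1],
])

```text
clock: 34.7
position: [0.4315, -0.1543, 0.0964]
tool_rot: [3.14, 0.0, 0.478]
force: [-5.4, -0.7, 16.5]
grip_width: 0.0168
finger_force: 30.0
```

```bash
python3 - <<'E'
from h import *
s=observe();p=s["position"];print(p,s["tool_rot"],s["force"],s["grip_width"],s["qpos"])
d=p[:2]-(.5084,-.1149);print(np.hypot(*d),np.arctan2(d[1],d[0]))
# opening check: pad dark face / wax seen in wrist view?
c=get_calibration("wrist");im=grab_frame("wrist");np.save("w17.npy",im)
t=1.335;x=np.array([np.cos(t),np.sin(t)]);o=np.array([.5224,-.055])
for a in(-.025,-.0165,.0225):
    print(a,proj(c,[*(o+a*x),.076]))
E
```

```text
[ 0.43152731 -0.15430793  0.09637855] [3.14045740e+00 1.71163996e-04 4.77501233e-01] [-5.37863352 -0.74615248 16.47135135] 0.016810484320819233 [ 0.51601317  0.50216369 -0.3878239   2.12539156  0.34456788  0.57257824
 -1.21399946]
0.08638516330022754 -2.6678851216780095
-0.025 (np.float64(188.13158196031048), np.float64(19.388209314827435))
-0.0165 (np.float64(172.69137848486434), np.float64(5.130106500152948))
0.0225 (np.float64(96.7054765525489), np.float64(-65.0383212630961))
```

play_rows([
  [0,-0.0094,0,0,0,0.026,1],
  [0.0005,-0.0188,0,0,0,0.0525,1],
  [0.0015,-0.028,0,0,0,0.079,1],
  [0.003,-0.0373,0,0,0,0.105,1],
  [0.005,-0.0465,0,0,0,0.131,1],
  [0.008,-0.0554,0,0,0,0.1576,1],
  [0.008,-0.0554,0,0,0,0.1576,1],
  [0.008,-0.0554,0,0,0,0.1576,1],
])

```text
clock: 35.55
position: [0.4227, -0.1275, 0.0964]
tool_rot: [3.141, -0.001, 0.148]
force: [-3.6, 2.8, 16.0]
grip_width: 0.0163
finger_force: 30.0
```

```bash
python3 - <<'E'
from h import *
s=observe();p=s["position"];print(p,s["tool_rot"],s["force"],s["grip_width"])
d=p[:2]-(.5084,-.1149);print(np.hypot(*d),np.arctan2(d[1],d[0]))
P=np.array([(.5240,-.1991),(.45896,-.18523),(.43153,-.15431),p[:2]])
from scipy.optimize import least_squares
r=least_squares(lambda h:np.linalg.norm(P-h[:2],axis=1)-h[2],[.5084,-.1149,.085]);print("fit hinge",r.x,r.fun)
A=np.unwrap([np.arctan2(*(q-r.x[:2])[::-1]) for q in P]);print(A,A[-1]-A[0])
E
```

```text
[ 0.42273527 -0.12747906  0.09636151] [ 3.14100244e+00 -9.95095058e-04  1.47815922e-01] [-3.60221757  2.77444852 16.03694109] 0.016268410597515198
0.08658336739710987 -2.995794020206412
fit hinge [ 0.50807107 -0.11419528  0.08638106] [ 4.94208635e-06 -2.23446900e-05  3.49418672e-05 -1.75391297e-05]
[-1.38534261 -2.1757049  -2.65885614 -2.98716726] -1.6018246551997386
```

play_rows([
  [0,0,0,0,0,0,0.8],
  [0,0,0,0,0,0,0.6],
  [0,0,0,0,0,0,0.5],
  [0,0,0,0,0,0,0.5],
])

```text
clock: 35.95
position: [0.4225, -0.1277, 0.0956]
tool_rot: [3.141, -0.0, 0.147]
force: [-0.9, -0.3, -0.6]
grip_width: 0.0425
finger_force: 0.0
```

play_rows([
  [0,0,-0.05,0,0,0,0.5],
  [0,0,-0.13,0,0,0,0.5],
  [0,0,-0.22,0,0,0,0.5],
  [0,0,-0.3,0,0,0,0.3],
  [0.06,-0.06,-0.32,0,0,0,0.3],
  [0.06,-0.06,-0.32,0,0,0,0.3],
  [0.06,-0.06,-0.32,0,0,0,0.3],
])

```text
clock: 36.65
position: [0.4477, -0.0931, 0.2554]
tool_rot: [-3.142, -0.0, 0.149]
force: [-0.1, 0.2, -0.2]
grip_width: 0.0596
finger_force: 0.0
```

```bash
python3 - <<'E'
from h import *
c=get_calibration("wrist");im=grab_frame("wrist");np.save("w18.npy",im);s=observe();print(s["position"],s["tool_rot"])
hsv=cv2.cvtColor(im,cv2.COLOR_RGB2HSV)
m=cv2.inRange(hsv,(0,190,60),(6,255,255))|cv2.inRange(hsv,(172,170,60),(180,255,255))
n,l,st,ce=cv2.connectedComponentsWithStats(m)
for i in range(1,n):
    if st[i,4]>60:
        k=ray(c,*ce[i],.107);d=k[:2]-(.5082,-.1145);print("knob",st[i],ce[i],k,np.hypot(*d),np.arctan2(d[1],d[0]))
wax(im,c,(.5223,-.054))
t=1.335;x=np.array([np.cos(t),np.sin(t)]);y=np.array([-x[1],x[0]]);o=np.array([.5224,-.055])
# profile along vice x through jaw end (y=-.032): pad (black) and jaws at z .076
for yy in(-.031,.031):
    pr=[]
    for a in np.arange(-.05,.04,.002):
        u,v=proj(c,[*(o+a*x+yy*y),.076]);u,v=int(round(u)),int(round(v));pr.append(f"{a*1000:.0f}:{int(im[v,u].mean())}" if 0<=v<384 and 0<=u<512 else "-")
    print(yy," ".join(pr))
E
```

```text
[ 0.44723318 -0.09364829  0.25501382] [-3.14142056e+00  8.29349058e-04  1.48017412e-01]
knob [273 198  19  23 334] [281.83832335 208.87724551] [ 0.42610584 -0.12639832  0.107     ] 0.08295191967896533 -2.9976598468659494
V pct [ 72.44  94.    96.    98.   108.   182.   184.  ] otsu 135.0
all 2873 px (217.170166015625, 89.06684875488281) ctr [ 0.5224 -0.0472] sides [0.0633 0.0455] long dir -0.29
top 669 px (207.85279846191406, 85.57138061523438) ctr [ 0.5244 -0.0373] sides [0.0623 0.0241] long dir -0.249
dark 2204 px (218.09786987304688, 89.45858764648438) ctr [ 0.5222 -0.0481] sides [0.063 0.044] long dir -0.3
-0.031 -50:132 -48:132 -46:129 -44:121 -42:136 -40:138 -38:138 -36:138 -34:139 -32:136 -30:139 -28:141 -26:140 -24:142 -22:140 -20:72 -18:46 -16:135 -14:138 -12:137 -10:135 -8:141 -6:141 -4:141 -2:141 0:142 2:139 4:139 6:140 8:140 10:139 12:142 14:142 16:143 18:142 20:104 22:170 24:227 26:197 28:190 30:210 32:210 34:209 36:209 38:207
0.031 -50:130 -48:131 -46:124 -44:123 -42:133 -40:134 -38:133 -36:134 -34:135 -32:133 -30:132 -28:135 -26:135 -24:136 -22:135 -20:124 -18:41 -16:166 -14:182 -12:153 -10:203 -8:182 -6:181 -4:181 -2:164 0:201 2:201 4:193 6:180 8:179 10:210 12:200 14:200 16:200 18:179 20:180 22:132 24:226 26:221 28:183 30:218 32:219 34:218 36:217 38:216
```

```bash
python3 -c "
from workcell import *
print(job_done())"
```

```text
the job is handed in; nothing more can be done
None
```

I finished every step and handed the job in at about 37 s: both bolts are home, the drift is back in the rack, and the green wax stands centred in the jaws. The jaw's hold on the wax should be about 9–16 N, but I worked that out from the lever angle rather than measuring it, and the hand-in gave no verdict.

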